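# Change the bracket in the nut-welding jig and lock its clamp frame

## Task

Change the bracket in the sloping welding jig: lift the finished bracket (the one with a nut welded on its crown) out of the nest and set it down flat in the grey tray, then lay the plain bracket from the bench into the nest, crown up, so that it sits flat on the plate between the locating pins. Swing the clamp frame all the way down over it, then turn the red turnbutton as far as it goes so that its nose lies over the frame's edge and locks it. Do not drop the brackets, and leave the two gas cups, the flux tin and the arrow magnet standing where they are.

Things in the scene. Friction and masses are not known exactly. Their poses are not given: they have to be found in the camera images.
- nest: Working face of the fixed jig: dark steel plate 12 mm thick on a blue stand, sloping 28 degrees down towards the robot. Origin: nest centre on the plate's top face, 77 mm over the bench. x up the slope, y left along it, z out of the face. Plate: x -115 to +85, y -75 to +75 mm. Over its middle lies the bracket; behind it the clamp frame is hinged, before it stands the turnbutton.
- nest_pins (a point): Same point as nest. Round it stand eight steel locating pins, 10 mm thick, 12.5 mm high, tapered from 6 mm up, at nest (x, y) = (+-20, +-49) and (+-39, +-30) mm. They take a bracket with its 64 mm length along the nest's x and its 84 mm width along y, with 2 mm play on each side, either way round.
- frame_hinge (a point): Middle of the clamp frame's hinge pin, at x 72, y 0, z 19 mm of nest; the pin runs along the nest's y.
- clamp_frame (a joint): Angle of the clamp frame, rad: 0 = shut, parallel to the plate; grows as it opens up and back, stop at 2.2. Starts open, standing about upright. Stiff hinge: stays where left, 2 to 5 N at its edge move it. Aluminium, 92 mm wide, 8 mm thick, 144 mm from hinge to free edge; shut, it lies 15 to 23 mm over the plate, the crown in its window, and can only shut fully on a bracket that sits flat.
- frame_edge (a point): Middle of the frame's free edge, on its outer face (upper face when shut, turned away from the robot when open). Its x points to the hinge, its z out of the outer face. A thumb lip, 22 mm wide and 5 mm thick, stands out 18 mm beyond the edge at nest y = -33 mm.
- turnbutton (a joint): Angle of the red turnbutton, rad: about 0 = open, nose along the nest's +y, clear of the frame; 1.57 = locked, at its stop, nose along the nest's +x over the frame's edge. Turns clockwise seen onto the face from open to locked; stiff (0.07 N m), stays where left; passes over the frame only when that is fully shut, else blocks it.
- turnbutton_fin (a point): Centre of the turnbutton's upright grip fin, on the pivot axis, at x -96, y 0, z 44.7 mm of nest; its y points along the nose. Fin: 8 mm thick, 36 mm long along the nose, 32 to 58 mm over the plate. Bar below it: 20 mm wide, 25 to 32 mm over the plate, reaching 46 mm from the pivot to the nose, 24 mm to the tail.
- welded_bracket: Finished bracket, in the nest at the start: hat section of 4 mm sheet, darker grey, 260 g, a hexagon nut (20 mm wide, 9 mm high) welded on its crown. Origin: centre of underside; x along the crown (64 mm), y across both flanges (84 mm), z up. Crown 34 mm wide over its upright flanks, 30 mm high (39 with nut); a flat flange 25 mm wide, 4 mm thick on each side. Grip across the 34 mm.
- plain_bracket: The next bracket, bright steel, 240 g: same shape, size, origin and axes as the finished one, but with an open 11 mm hole in the crown and no nut. Lies flat on the bench, crown up, at the start.
- tray: Grey sheet-steel parts tray fixed to the bench, empty: 170 x 170 mm outside, walls 3 mm thick, 28 mm high with the rolled rim, floor 3 mm thick. Origin: centre of its underside, on the bench.
- gas_cup_0: Bystander: pink ceramic gas cup standing on end, 20 mm thick, 46 mm high. Origin: centre of its foot.
- gas_cup_2: Bystander: a second pink ceramic gas cup standing on end, 24 mm thick, 46 mm high. Origin: centre of its foot.
- flux_tin: Bystander: small round tin with a green lid, 58 mm across, 28 mm high. Origin: centre of its underside.
- arrow_magnet: Bystander: red arrow-shaped welding magnet, 60 x 90 x 21 mm, lying flat. Origin: centre of its underside.

How it is judged:
By the outcome, as a careful person would: the job done as asked, in the order asked, and still so for the second after the job is handed in, with the robot touching nothing.
It also fails if it takes over 72 s, if anything falls off the work surface, if the arm or the gripper's body presses on something with over 40 N, if the wrist force passes 120 N, or if a joint passes its speed limit or range.

## Robot

A 6-joint arm with a two-finger parallel gripper is mounted at the origin on a cart in front of the work surface, level with it; the furniture and walls round the work are solid. World frame = base frame: x ahead of the robot, y to its left, z up, the work surface at z = 0. Lengths are in m, angles in rad, forces in N, time in s.
With the tool pointing down it reaches from about 0.325 to 0.875 m from the base axis. Payload 4.4 kg.
Tool frame: the origin (TCP) lies at the very end of the fingers, on their centre line; the grasp point (between the pads) lies 19 mm behind it; z points along the fingers, y is the line along which they close (so a half turn about z gives the same grasp; the last joint's range is limited). The gripper opens to 85 mm and grips with 20 to 120 N. Pads are 22 mm wide; open, the fingers measure 114 mm over their backs; the gripper's body (76 mm by 85 mm) begins 54 mm behind the grasp point. The pads swing forward as they close: fully open they stand 13 mm farther back than shut.
Start: joints at [-1.413, 0.207, 1.542, -0, 1.393, -0.15], TCP at [0.175, -0.548, 0.231] pointing down, gripper open.
Joint ranges: [-2.73, 2.73], [-0.86, 2.22], [0.23, 2.46], [-1.11, 4.25], [0.08, 2.63], [-2.82, 2.82]. Speed limits (rad/s): [2.79, 2.79, 3.14, 3.14, 3.14, 3.14].

## Interface

Orientations are given as a 3x3 rotation matrix whose columns are the frame's x, y, z axes.
In Python, from plant import state, viewer, sign_off gives the robot as it stands.
- The arm moves only by the tool carry_out, never from a script. Its argument "moves" is a list of rows, each a list of 3 entries, a list of its own where there are three numbers: the shift along the world's x, y, z as a fraction of full scale, then the turn, a rotation vector about the world's x, y, z as a fraction of full scale, then the closure, from 0 (fully open) to 1 (shut). A call has exactly 10 rows; each row is the pose to reach, as a shift and turn from the pose commanded when the call began, turning the shorter way round; what a row does not reach only later rows make up. Full scale, the value 1, is 0.15 m for a shift and 180 degrees for a turn. A row lasts 1/10 s, in which the tool goes at most 50 mm and 8.59 degrees, less where a joint would pass 70% of its speed; a pose out of reach is approached as far as the arm can. A call with a number of a shift or a turn outside -1 to 1 is refused whole. A call with a gripper value outside its range is refused whole. The fingers move at their own pace and stop on an object; the grip force is fixed at half the most. Time passes only in rows, so rows that repeat a pose let the fingers close, or fill a call up. It gives the time, the measured TCP pose, the force, the opening and the grip force at its end, in the units of the state.
- state(): the state, without advancing time (a new reading comes with each control period).
- viewer.capture(name): name is "side" or "top" or "wrist"; returns the picture (400x640x3 uint8, red, green, blue); there is no depth.
- viewer.camera_model(name): a dict with "fx", "fy", "cx", "cy" (pixels), "position" and "attitude" of the camera in the world. Camera axes: x right, y up, looking along -z (the intrinsics and any distortion apply to the point x, -y, -z); pixel columns grow to the right and rows downward; lengths in m; the calibration is good to about 2 mm. The wrist camera is an equidistant fisheye: a pixel r from the principal point sees the ray r / f radians off the axis. A picture is of the moment at which its call begins: read the wrist's pose just before it. camera_model takes no time and is no camera call; for the wrist camera it gives the pose at the moment of the call.
- sign_off(): hands the job in; it is judged then, once.
The state is a dict: "t": time; "joint_positions": joint angles; "joint_vel": joint speeds; "joint_torque": joint torques, N m; "tool_pos": TCP position; "tcp_rot": TCP orientation; "wrist_force": force on the tool from outside, world axes, zero at the start; "wrist_torque": the same for the moment, N m; "finger_gap": finger opening in m; "gripper_force": force on a finger pad.
Only numpy, scipy, OpenCV 4.12 (cv2) and the standard library are available. Lean on these libraries where they do the work, as an engineer would, in place of code of your own. Each camera call takes 0.05 s, during which the arm holds its last target. There are 200 camera calls.

## Working session

There is one attempt and no reset: what is moved stays moved. The work goes in short steps, Python scripts to look and compute and a tool call to move; the robot and the scene stay as the last step left them, time stands still between calls to the robot, and variables do not carry over. Pictures are saved under pics/ and viewed, at most 10 in all, crops included, and the job is handed in when it is done.

Besides the shell and the picture viewer there is one more tool, called as name([rows], argument=value, ...), one row to a line, values as JSON. carry_out: Moves the arm, as the interface text tells. Its arguments: {"type":"object","properties":{"moves":{"type":"array","items":{"type":"array"}}},"required":["moves"]}

```bash
ls; mkdir -p pics; python3 - <<'E'
from plant import state, viewer
import cv2
for n in ("side","top"):
    im=viewer.capture(n); cv2.imwrite(f"pics/{n}0.png",im[:,:,::-1]); print(n,viewer.camera_model(n))
s=state(); print(s['t'],s['tool_pos'],s['tcp_rot'],s['finger_gap'])
E
```

```text
pics
side {'fx': 455.94647887258515, 'fy': 455.94647887258515, 'cx': 318.22846435532654, 'cy': 200.398285518173, 'position': array([0.02445385, 0.91655349, 0.66093304]), 'attitude': array([[-0.8550761 ,  0.24292865, -0.45807264],
       [-0.51817195, -0.43190641,  0.73821046],
       [-0.01851204,  0.86858651,  0.49519166]])}
top {'fx': 493.7536062915746, 'fy': 493.7536062915746, 'cx': 314.0809996898739, 'cy': 193.02713827489393, 'position': array([0.33886819, 0.10281173, 1.54792728]), 'attitude': array([[ 0.00573282,  0.99142341, -0.13056326],
       [-0.99978538,  0.00828195,  0.0189895 ],
       [ 0.01990795,  0.13042638,  0.99125811]])}
0.1 [ 0.17462731 -0.54712101  0.23020946] [[ 9.52705827e-01  3.03893921e-01 -3.02693015e-04]
 [ 3.03893876e-01 -9.52703605e-01  2.08625446e-03]
 [ 3.45623322e-04 -2.07957334e-03 -9.99997778e-01]] 0.08565318444516432
```

View pics/top0.png

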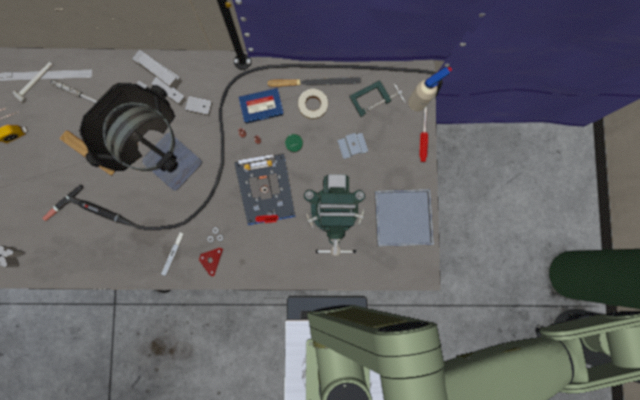

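View pics/side0.png

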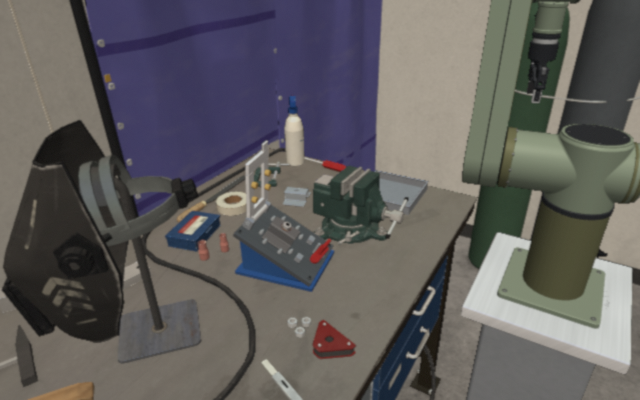

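The top view shows the jig at about (265,190), the plain bracket at (352,145), the tray at (403,218), the tin at (293,143), the cups at (242,132) and (258,140), the magnet at (210,260), and a vise between jig and tray at (335,208). The side view agrees. I'll enlarge both.

```bash
python3 - <<'E'
import cv2
a=cv2.imread("pics/top0.png")[120:260,225:440]; cv2.imwrite("pics/top0c.png",cv2.resize(a,(790,514),interpolation=cv2.INTER_CUBIC))
a=cv2.imread("pics/side0.png")[130:300,185:435]; cv2.imwrite("pics/side0c.png",cv2.resize(a,(800,544),interpolation=cv2.INTER_CUBIC))
E
```

```text
(no output)
```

View pics/top0c.png

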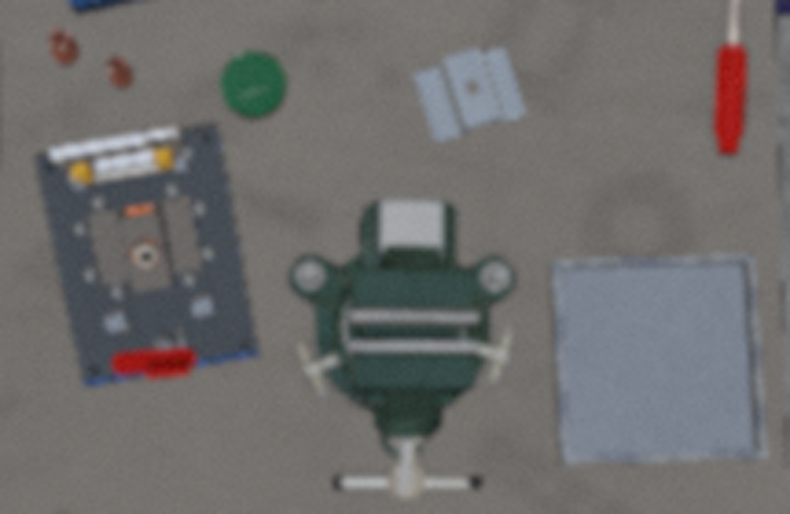

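View pics/side0c.png

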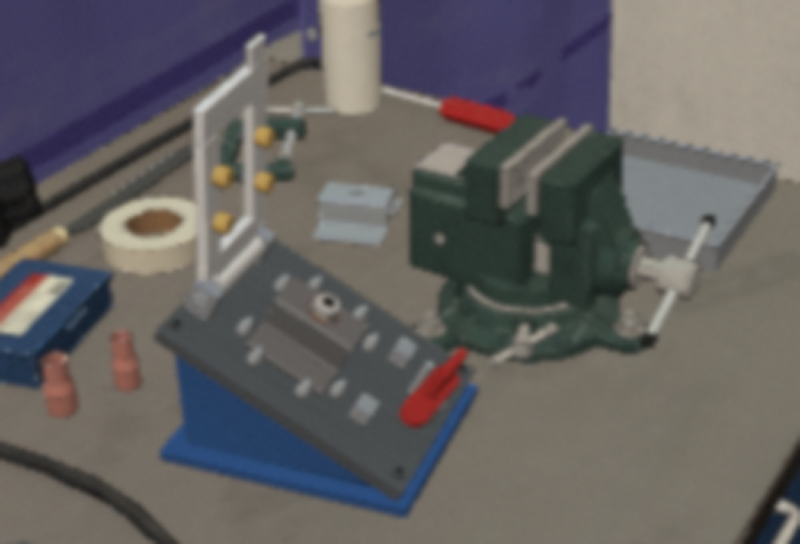

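Pins, bracket, tray and bystanders are readable in both crops. The nut is at (145,256) in the top crop and (325,305) in the side crop. The plain bracket's hole is at (473,88) in the top crop. Fitting poses next.

```bash
cat >h.py <<'E'
import numpy as np
from scipy.optimize import least_squares
from scipy.spatial.transform import Rotation as R
from plant import state, viewer
def project(m,P):
    q=(np.atleast_2d(P)-m['position'])@m['attitude']; q=q*[1,-1,-1]
    if m.get('fish'):
        r=np.hypot(q[:,0],q[:,1]); th=np.arctan2(r,q[:,2]); q=np.c_[q[:,:2]*(th/r)[:,None],np.ones(len(q))]
    return np.c_[m['fx']*q[:,0]/q[:,2]+m['cx'],m['fy']*q[:,1]/q[:,2]+m['cy']]
def backproj(m,uv,z):
    uv=np.atleast_2d(uv); d=np.c_[(uv[:,0]-m['cx'])/m['fx'],(uv[:,1]-m['cy'])/m['fy']]
    if m.get('fish'):
        r=np.hypot(d[:,0],d[:,1]); d=np.c_[d*(np.sin(r)/r)[:,None],np.cos(r)]
    else: d=np.c_[d,np.ones(len(d))]
    d=(d*[1,-1,-1])@m['attitude'].T
    return m['position']+d*((z-m['position'][2])/d[:,2])[:,None]
def rz(a): return R.from_euler('z',a).as_matrix()
def nestR(yaw): return rz(yaw)@R.from_euler('y',-28,degrees=True).as_matrix()
PINS=np.array([(39,30),(39,-30),(20,49),(20,-49),(-20,49),(-20,-49),(-39,30),(-39,-30)])/1e3
E
python3 - <<'E'
from h import *
T=viewer.camera_model('top');S=viewer.camera_model('side')
t=lambda l:np.array(l)/[790/215,514/140]+[225,120]
s=lambda l:np.array(l)/3.2+[185,130]
pt=t([(97,203),(171,190),(80,229),(199,208),(88,275),(207,254),(117,292),(188,281)])-.4
ps=s([(246,326),(283,284),(254,355),(316,282),(302,388),(361,312),(338,388),(370,341)])-.4
Pn=np.c_[PINS,np.full(8,.009)]
def f(p,which=3):
    W=Pn@nestR(p[2]).T+[p[0],p[1],.077]
    r=[]
    if which&1:r.append(project(T,W)-pt)
    if which&2:r.append(project(S,W)-ps)
    return np.concatenate(r).ravel()
for w in (1,2,3):
    o=least_squares(f,[.5,.2,.1],args=(w,)); print('nest',w,o.x.round(4),np.sqrt(np.mean(o.fun**2)).round(2))
print('plain corners',backproj(T,t([(414,74),(434,141),(526,115),(506,47)]),.004).round(3),'hole',backproj(T,t([(473,88)]),.028).round(4), backproj(S,s([(357,190)]),.03).round(4))
print('tray',backproj(T,t([(553,262),(755,257),(767,457),(566,462)]),.028).round(3))
print('tin',backproj(T,t([(254,84)]),.028),'cups',backproj(T,t([(65,45),(120,72)]),.046))
print('nut',backproj(T,t([(145,256)]),.077+.034).round(3))
print('vise',backproj(T,t([(345,270),(490,390),(410,205),(405,480)]),.13).round(3))
E
```

```text
nest 1 [0.5573 0.2265 0.1838] 0.17
nest 2 [0.5552 0.2305 0.1751] 0.33
nest 3 [0.5567 0.228  0.1785] 0.53
plain corners [[ 0.714 -0.001  0.004]
 [ 0.654 -0.019  0.004]
 [ 0.678 -0.099  0.004]
 [ 0.739 -0.082  0.004]] hole [[ 0.6961 -0.0504  0.028 ]] [[ 0.6971 -0.0486  0.03  ]]
tray [[ 0.546 -0.118  0.028]
 [ 0.552 -0.29   0.028]
 [ 0.382 -0.296  0.028]
 [ 0.377 -0.127  0.028]]
tin [[0.69760871 0.13737242 0.028     ]] cups [[0.72546153 0.29719691 0.046     ]
 [0.70255533 0.2502638  0.046     ]]
nut [[0.537 0.221 0.111]]
vise [[ 0.524  0.062  0.13 ]
 [ 0.43  -0.052  0.13 ]
 [ 0.577  0.01   0.13 ]
 [ 0.36   0.014  0.13 ]]
```

carry_out([
  [[0.2, 0.3, 0.15], [0, 0, 0], 0],
  [[0.4, 0.6, 0.3], [0, 0, 0], 0],
  [[0.67, 1, 0.47], [0, 0, 0], 0],
  [[0.67, 1, 0.47], [0, 0, 0], 0],
  [[0.67, 1, 0.47], [0, 0, 0], 0],
  [[0.67, 1, 0.47], [0, 0, 0], 0],
  [[0.67, 1, 0.47], [0, 0, 0], 0],
  [[0.67, 1, 0.47], [0, 0, 0], 0],
  [[0.67, 1, 0.47], [0, 0, 0], 0],
  [[0.67, 1, 0.47], [0, 0, 0], 0],
])

```text
t: 1.1
tool_pos: [0.2746, -0.3983, 0.3011]
tcp_rot: [[0.953, 0.303, -0.001], [0.303, -0.953, 0.001], [-0.0, -0.001, -1.0]]
wrist_force: [-0.5, 0.1, 0.5]
finger_gap: 0.0852
gripper_force: 0.0
```

carry_out([
  [[0.2, 0.25, 0], [0, 0, 0], 0],
  [[0.4, 0.5, 0], [0, 0, 0], 0],
  [[0.6, 0.75, 0], [0, 0, 0], 0],
  [[0.8, 1, 0], [0, 0, 0], 0],
  [[0.8, 1, 0], [0, 0, 0], 0],
  [[0.8, 1, 0], [0, 0, 0], 0],
  [[0.8, 1, 0], [0, 0, 0], 0],
  [[0.8, 1, 0], [0, 0, 0], 0],
  [[0.8, 1, 0], [0, 0, 0], 0],
  [[0.8, 1, 0], [0, 0, 0], 0],
])

```text
t: 2.1
tool_pos: [0.3947, -0.2487, 0.3017]
tcp_rot: [[0.953, 0.302, -0.0], [0.302, -0.953, 0.0], [-0.0, -0.0, -1.0]]
wrist_force: [-0.6, -0.7, -0.6]
finger_gap: 0.0852
gripper_force: 0.0
```

carry_out([
  [[0.13, 0.25, 0], [0, 0, 0], 0],
  [[0.26, 0.5, 0], [0, 0, 0], 0],
  [[0.4, 0.75, 0], [0, 0, 0], 0],
  [[0.53, 1, 0], [0, 0, 0], 0],
  [[0.53, 1, 0], [0, 0, 0], 0],
  [[0.53, 1, 0], [0, 0, 0], 0],
  [[0.53, 1, 0], [0, 0, 0], 0],
  [[0.53, 1, 0], [0, 0, 0], 0],
  [[0.53, 1, 0], [0, 0, 0], 0],
  [[0.53, 1, 0], [0, 0, 0], 0],
])

```text
t: 3.1
tool_pos: [0.4745, -0.0987, 0.3018]
tcp_rot: [[0.953, 0.302, 0.0], [0.302, -0.953, -0.0], [-0.0, 0.0, -1.0]]
wrist_force: [0.1, 0.1, -0.2]
finger_gap: 0.0849
gripper_force: 0.0
```

```bash
cat >>h.py <<'E'
def delta(p,Rt,frm=None):
    "shift/turn in move units from present pose (or frm=(p,R))"
    s=state(); p0,R0=frm or (np.array(s['tool_pos']),np.array(s['tcp_rot']))
    return ((np.array(p)-p0)/.15).round(3),(R.from_matrix(Rt@R0.T).as_rotvec()/np.pi).round(4)
def toolR(A): return A@np.diag([1,-1,-1])
N0=np.array([.5567,.228,.077]); NY=.1785
E
python3 - <<'E'
from h import *
import cv2,pickle
m=viewer.camera_model('wrist');m['fish']=1; im=viewer.capture('wrist'); cv2.imwrite('pics/w0.png',im[:,:,::-1]); pickle.dump(m,open('pics/w0.pkl','wb'))
A=nestR(NY)
print(m['fx'],delta(N0+A@[0,0,.16],toolR(A)), N0+A@[0,0,.16])
E
```

```text
309.70691628693146 (array([ 0.055,  2.088, -0.557]), array([ 0.0375, -0.1511, -0.0402])) [0.48277805 0.21466298 0.21827161]
```

View pics/w0.png

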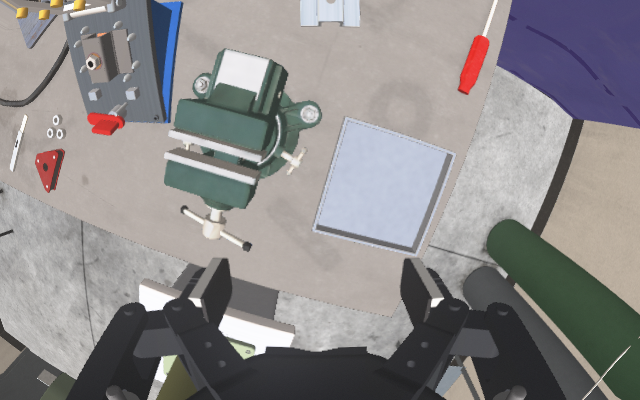

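The wrist picture shows the tray corners at (347,117), (455,153), (418,255) and (313,230), the jig at upper left, and the plain bracket at the top edge. Going over the nest.

carry_out([
  [[0, 0.25, 0], [0.01, -0.03, -0.01], 0],
  [[0, 0.5, 0], [0.02, -0.075, -0.02], 0],
  [[0, 0.75, 0], [0.03, -0.12, -0.03], 0],
  [[0, 1, 0], [0.0375, -0.151, -0.04], 0],
  [[0, 1, 0], [0.0375, -0.151, -0.04], 0],
  [[0, 1, 0], [0.0375, -0.151, -0.04], 0],
  [[0, 1, 0], [0.0375, -0.151, -0.04], 0],
  [[0, 1, 0], [0.0375, -0.151, -0.04], 0],
  [[0, 1, 0], [0.0375, -0.151, -0.04], 0],
  [[0, 1, 0], [0.0375, -0.151, -0.04], 0],
])

```text
t: 4.15
tool_pos: [0.4753, 0.0515, 0.3019]
tcp_rot: [[0.869, 0.178, 0.461], [0.158, -0.984, 0.083], [0.469, 0.001, -0.883]]
wrist_force: [-0.8, -1.0, -0.8]
finger_gap: 0.0854
gripper_force: 0.0
```

carry_out([
  [[0.01, 0.25, 0], [0, 0, 0], 0],
  [[0.02, 0.5, -0.1], [0, 0, 0], 0],
  [[0.04, 0.75, -0.25], [0, 0, 0], 0],
  [[0.05, 1, -0.4], [0, 0, 0], 0],
  [[0.05, 1, -0.55], [0, 0, 0], 0],
  [[0.05, 1, -0.55], [0, 0, 0], 0],
  [[0.05, 1, -0.55], [0, 0, 0], 0],
  [[0.05, 1, -0.55], [0, 0, 0], 0],
  [[0.05, 1, -0.55], [0, 0, 0], 0],
  [[0.05, 1, -0.55], [0, 0, 0], 0],
])

```text
t: 5.15
tool_pos: [0.4832, 0.2016, 0.2209]
tcp_rot: [[0.868, 0.178, 0.464], [0.157, -0.984, 0.084], [0.472, 0.0, -0.882]]
wrist_force: [0.4, 0.0, 0.7]
finger_gap: 0.0854
gripper_force: 0.0
```

```bash
python3 - <<'E'
from h import *
import cv2,pickle
m=viewer.camera_model('wrist');m['fish']=1; im=viewer.capture('wrist'); pickle.dump(m,open('pics/w1.pkl','wb'))
cv2.imwrite('pics/w1raw.png',im[:,:,::-1])
cv2.imwrite('pics/w1.png',cv2.resize(im[0:300,120:520,::-1],(800,600),interpolation=cv2.INTER_CUBIC))
m0=pickle.load(open('pics/w0.pkl','rb'))
c=backproj(m0,[(347,117),(455,153),(418,255),(313,230)],.028);print(c.round(3),c.mean(0))
A=nestR(NY);print(project(m,np.c_[PINS,np.full(8,.0125)]@A.T+N0).round(0).tolist())
E
```

```text
[[ 0.546 -0.119  0.028]
 [ 0.552 -0.285  0.028]
 [ 0.384 -0.295  0.028]
 [ 0.377 -0.124  0.028]] [ 0.46480182 -0.20612824  0.028     ]
[[271.0, 146.0], [334.0, 146.0], [253.0, 166.0], [353.0, 165.0], [255.0, 204.0], [352.0, 204.0], [274.0, 222.0], [333.0, 222.0]]
```

View pics/w1.png

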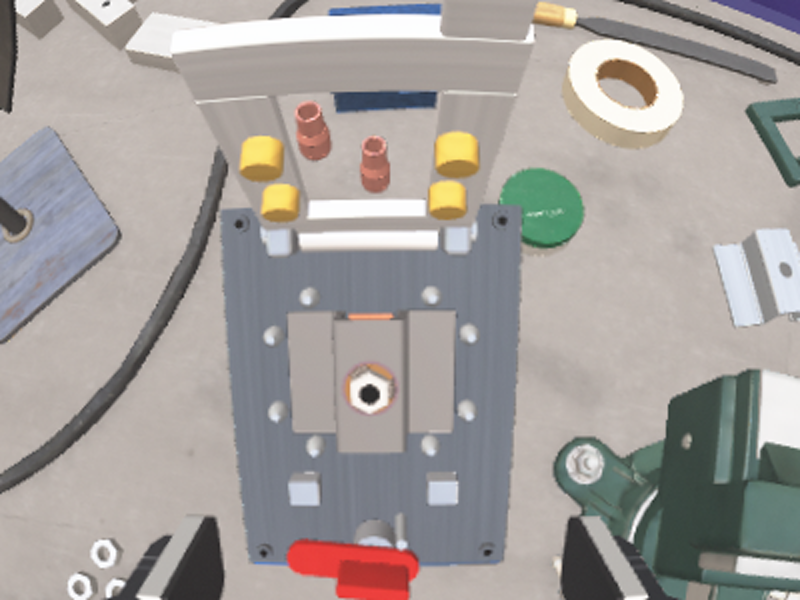

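The wrist view shows the welded bracket in the nest with its nut at (370,392). The pins are at (309,296), (431,295), (273,335), (469,333), (276,410), (466,410), (316,445) and (430,445). I'll refit with these.

```bash
python3 - <<'E'
from h import *
import pickle
m=pickle.load(open('pics/w1.pkl','rb'))
px=np.array([(309,296),(431,295),(273,335),(469,333),(276,410),(466,410),(316,445),(430,445)])/2+[120,0]-.25
for z in (.006,.009):
    Pn=np.c_[PINS,np.full(8,z)]
    f=lambda p:(project(m,Pn@nestR(p[2]).T+[p[0],p[1],.077])-px).ravel()
    o=least_squares(f,[.557,.228,.18]);print(o.x.round(4),np.sqrt(np.mean(o.fun**2)).round(2))
print(backproj(m,[(370/2+120,392/2)],.077+.039*.883))
N=np.r_[o.x[:2],.077];A=nestR(o.x[2])
Wb=backproj(m,np.array([(290,313),(290,430),(452,433),(455,311)])/2+[120,0],.08)
# intersect with plane z_n=4mm
c=m['position'];d=Wb-c;n=A[:,2];t=((N-c)@n+.004)/(d@n);print(((c+d*t[:,None]-N)@A).round(4))
print((m['position']-N)@A)
E
```

```text
[0.5545 0.2256 0.183 ] 0.29
[0.5553 0.2256 0.1829] 0.5
[[0.53613075 0.22127551 0.111437  ]]
[[ 0.0294  0.0398  0.004 ]
 [-0.0325  0.0429  0.004 ]
 [-0.0345 -0.042   0.004 ]
 [ 0.0298 -0.042   0.004 ]]
[ 0.07896813 -0.01027278  0.3062809 ]
```

```bash
sed -i 's/^N0=.*/N0=np.array([.5553,.2262,.077]); NY=.182/' h.py; python3 - <<'E'
from h import *
A=nestR(NY)
for z in (.08,.04,.006): print(z,delta(N0+A@[-.001,0,z],toolR(A)))
E
```

```text
0.08 (array([ 0.23 ,  0.117, -0.489]), array([0.    , 0.0006, 0.0009]))
0.04 (array([ 0.353,  0.14 , -0.725]), array([0.    , 0.0006, 0.0009]))
0.006 (array([ 0.458,  0.159, -0.925]), array([0.    , 0.0006, 0.0009]))
```

carry_out([
  [[0.12, 0.06, -0.25], [0, 0, 0], 0],
  [[0.23, 0.117, -0.489], [0, 0, 0.001], 0],
  [[0.29, 0.13, -0.6], [0, 0, 0.001], 0],
  [[0.353, 0.14, -0.725], [0, 0, 0.001], 0],
  [[0.4, 0.15, -0.83], [0, 0, 0.001], 0],
  [[0.458, 0.159, -0.925], [0, 0, 0.001], 0],
  [[0.458, 0.159, -0.925], [0, 0, 0.001], 0],
  [[0.458, 0.159, -0.925], [0, 0, 0.001], 0],
  [[0.458, 0.159, -0.925], [0, 0, 0.001], 0.3],
  [[0.458, 0.159, -0.925], [0, 0, 0.001], 0.6],
])

```text
t: 6.2
tool_pos: [0.5514, 0.2262, 0.0819]
tcp_rot: [[0.867, 0.183, 0.463], [0.161, -0.983, 0.086], [0.471, 0.0, -0.882]]
wrist_force: [0.3, -0.4, -0.5]
finger_gap: 0.0589
gripper_force: 0.0
```

carry_out([
  [[0, 0, 0], [0, 0, 0], 1],
  [[0, 0, 0], [0, 0, 0], 1],
  [[0, 0, 0], [0, 0, 0], 1],
  [[0, 0, 0], [0, 0, 0], 1],
  [[0, 0, 0], [0, 0, 0], 1],
  [[0, 0, 0], [0, 0, 0], 1],
  [[0, 0, 0], [0, 0, 0], 1],
  [[0, 0, 0], [0, 0, 0], 1],
  [[0, 0, 0], [0, 0, 0], 1],
  [[0, 0, 0], [0, 0, 0], 1],
])

```text
t: 7.2
tool_pos: [0.5511, 0.2261, 0.0815]
tcp_rot: [[0.868, 0.183, 0.462], [0.162, -0.983, 0.085], [0.47, 0.001, -0.883]]
wrist_force: [-3.6, -1.2, 6.2]
finger_gap: 0.0326
gripper_force: 60.7
```

carry_out([
  [[-0.03, -0.006, 0.06], [0, 0, 0], 1],
  [[-0.07, -0.013, 0.13], [0, 0, 0], 1],
  [[-0.12, -0.022, 0.23], [0, 0, 0], 1],
  [[-0.185, -0.034, 0.353], [0, 0, 0], 1],
  [[-0.185, -0.034, 0.5], [0, 0, 0], 1],
  [[-0.185, -0.034, 0.7], [0, 0, 0], 1],
  [[-0.185, -0.034, 0.85], [0, 0, 0], 1],
  [[-0.185, -0.034, 1], [0, 0, 0], 1],
  [[-0.185, -0.034, 1], [0, 0, 0], 1],
  [[-0.185, -0.034, 1], [0, 0, 0], 1],
])

```text
t: 8.2
tool_pos: [0.5223, 0.2207, 0.2298]
tcp_rot: [[0.869, 0.183, 0.46], [0.162, -0.983, 0.085], [0.468, 0.001, -0.884]]
wrist_force: [-0.0, -0.0, -4.1]
finger_gap: 0.0328
gripper_force: 60.4
```

```bash
python3 - <<'E'
from h import *
import cv2
im=viewer.capture('wrist'); cv2.imwrite('pics/w2.png',im[:,:,::-1])
print(state()['finger_gap'],delta([.4645,-.207,.31],toolR(rz(.035))))
E
```

```text
0.03298825380055603 (array([-0.38 , -2.85 ,  0.544]), array([-0.0166,  0.1535, -0.0464]))
```

carry_out([
  [[0, 0, 0.2], [0, 0, 0], 1],
  [[0, -0.1, 0.4], [0, 0.03, -0.01], 1],
  [[0, -0.25, 0.54], [0, 0.06, -0.02], 1],
  [[0, -0.4, 0.54], [-0.01, 0.09, -0.03], 1],
  [[0, -0.55, 0.54], [-0.01, 0.12, -0.04], 1],
  [[0, -0.7, 0.54], [-0.0166, 0.1535, -0.0464], 1],
  [[0, -0.85, 0.54], [-0.0166, 0.1535, -0.0464], 1],
  [[0, -1, 0.54], [-0.0166, 0.1535, -0.0464], 1],
  [[0, -1, 0.54], [-0.0166, 0.1535, -0.0464], 1],
  [[0, -1, 0.54], [-0.0166, 0.1535, -0.0464], 1],
])

```text
t: 9.25
tool_pos: [0.5225, 0.0707, 0.3093]
tcp_rot: [[0.999, 0.034, 0.0], [0.034, -0.999, 0.001], [0.0, -0.001, -1.0]]
wrist_force: [-0.1, 0.0, -3.6]
finger_gap: 0.0329
gripper_force: 60.5
```

carry_out([
  [[-0.03, -0.13, 0], [0, 0, 0], 1],
  [[-0.06, -0.3, 0], [0, 0, 0], 1],
  [[-0.09, -0.45, 0], [0, 0, 0], 1],
  [[-0.12, -0.6, 0], [0, 0, 0], 1],
  [[-0.16, -0.8, 0], [0, 0, 0], 1],
  [[-0.2, -1, 0], [0, 0, 0], 1],
  [[-0.2, -1, 0], [0, 0, 0], 1],
  [[-0.2, -1, 0], [0, 0, 0], 1],
  [[-0.2, -1, 0], [0, 0, 0], 1],
  [[-0.2, -1, 0], [0, 0, 0], 1],
])

```text
t: 10.25
tool_pos: [0.4933, -0.0778, 0.3113]
tcp_rot: [[0.999, 0.037, 0.004], [0.037, -0.999, 0.001], [0.004, -0.001, -1.0]]
wrist_force: [-0.0, 0.6, -2.4]
finger_gap: 0.0331
gripper_force: 60.8
```

carry_out([
  [[-0.03, -0.13, 0], [0, 0, 0], 1],
  [[-0.06, -0.3, 0], [0, 0, 0], 1],
  [[-0.09, -0.45, 0], [0, 0, 0], 1],
  [[-0.12, -0.6, 0], [0, 0, 0], 1],
  [[-0.16, -0.75, -0.1], [0, 0, 0], 1],
  [[-0.18, -0.85, -0.25], [0, 0, 0], 1],
  [[-0.18, -0.85, -0.5], [0, 0, 0], 1],
  [[-0.18, -0.85, -0.75], [0, 0, 0], 1],
  [[-0.18, -0.85, -1], [0, 0, 0], 1],
  [[-0.18, -0.85, -1], [0, 0, 0], 1],
])

```text
t: 11.25
tool_pos: [0.4621, -0.2029, 0.1555]
tcp_rot: [[0.999, 0.036, -0.008], [0.036, -0.999, 0.008], [-0.007, -0.008, -1.0]]
wrist_force: [-0.9, 0.8, -4.2]
finger_gap: 0.0333
gripper_force: 60.9
```

```bash
python3 - <<'E'
from h import *
import cv2,pickle
m=viewer.camera_model('wrist');m['fish']=1;im=viewer.capture('wrist'); cv2.imwrite('pics/w3.png',im[:,:,::-1]);pickle.dump(m,open('pics/w3.pkl','wb'))
s=state();print(s['tool_pos'],s['wrist_force'],delta([.4645,-.207,.018],toolR(rz(.035))))
E
```

```text
[ 0.46428896 -0.20438638  0.15887529] [ 0.13905778 -0.26152462 -2.47994004] (array([ 0.001, -0.017, -0.939]), array([-0.0015, -0.0007, -0.0004]))
```

View pics/w3.png

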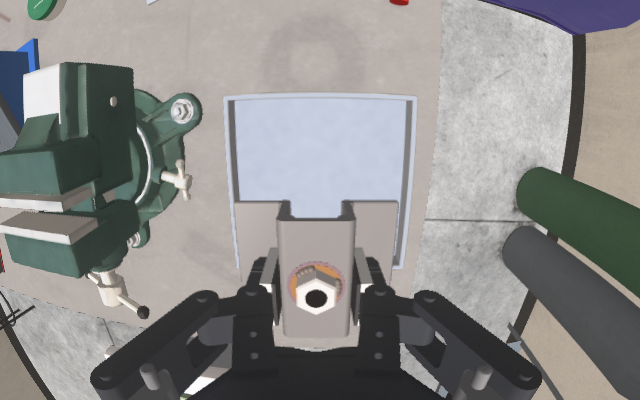

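The bracket is held squarely: nut at (316,298), tray rim from (228,97) to (415,97). Lowering it.

carry_out([
  [[0, -0.017, -0.2], [0, 0, 0], 1],
  [[0, -0.017, -0.4], [0, 0, 0], 1],
  [[0, -0.017, -0.6], [0, 0, 0], 1],
  [[0, -0.017, -0.75], [0, 0, 0], 1],
  [[0, -0.017, -0.85], [0, 0, 0], 1],
  [[0, -0.017, -0.92], [0, 0, 0], 1],
  [[0, -0.017, -0.95], [0, 0, 0], 1],
  [[0, -0.017, -0.97], [0, 0, 0], 1],
  [[0, -0.017, -0.98], [0, 0, 0], 1],
  [[0, -0.017, -0.98], [0, 0, 0], 1],
])

```text
t: 12.3
tool_pos: [0.4668, -0.2095, 0.0152]
tcp_rot: [[0.999, 0.035, 0.005], [0.035, -0.999, -0.0], [0.005, 0.001, -1.0]]
wrist_force: [0.3, -0.2, -2.8]
finger_gap: 0.0328
gripper_force: 61.1
```

Another 6 mm down in small steps.

carry_out([
  [[0, 0, -0.01], [0, 0, 0], 1],
  [[0, 0, -0.02], [0, 0, 0], 1],
  [[0, 0, -0.02], [0, 0, 0], 1],
  [[0, 0, -0.03], [0, 0, 0], 1],
  [[0, 0, -0.03], [0, 0, 0], 1],
  [[0, 0, -0.035], [0, 0, 0], 1],
  [[0, 0, -0.035], [0, 0, 0], 1],
  [[0, 0, -0.04], [0, 0, 0], 1],
  [[0, 0, -0.04], [0, 0, 0], 1],
  [[0, 0, -0.04], [0, 0, 0], 1],
])

```text
t: 13.3
tool_pos: [0.4663, -0.2091, 0.0089]
tcp_rot: [[0.999, 0.035, 0.004], [0.035, -0.999, 0.0], [0.004, -0.0, -1.0]]
wrist_force: [-1.3, 1.0, 1.0]
finger_gap: 0.033
gripper_force: 61.4
```

carry_out([
  [[0, 0, 0], [0, 0, 0], 0.3],
  [[0, 0, 0], [0, 0, 0], 0],
  [[0, 0, 0], [0, 0, 0], 0],
  [[0, 0, 0], [0, 0, 0], 0],
  [[0, 0, 0], [0, 0, 0], 0],
  [[0, 0, 0.1], [0, 0, 0], 0],
  [[0, 0, 0.3], [0, 0, 0], 0],
  [[0, 0, 0.6], [0, 0, 0], 0],
  [[0, 0, 0.9], [0, 0, 0], 0],
  [[0, 0, 1], [0, 0, 0], 0],
])

```text
t: 14.3
tool_pos: [0.4691, -0.211, 0.1641]
tcp_rot: [[0.999, 0.035, 0.012], [0.035, -0.999, -0.005], [0.012, 0.006, -1.0]]
wrist_force: [1.8, -0.2, 0.2]
finger_gap: 0.0852
gripper_force: 0.0
```

```bash
python3 - <<'E'
from h import *
import cv2,pickle
im=viewer.capture('wrist'); cv2.imwrite('pics/w4.png',im[:,:,::-1])
s=state();print(s['finger_gap'],s['tool_pos'],delta([.66,-.06,.16],toolR(rz(.285))))
E
```

```text
0.08520176676755917 [ 0.46961898 -0.21129948  0.16494186] (array([ 1.269,  1.009, -0.033]), array([0.0014, 0.0045, 0.0795]))
```

carry_out([
  [[0.2, 0, 0.05], [0, 0, 0.02], 0],
  [[0.4, 0.05, 0.1], [0, 0, 0.04], 0],
  [[0.6, 0.2, 0.1], [0, 0, 0.06], 0],
  [[0.8, 0.4, 0.1], [0, 0, 0.08], 0],
  [[1, 0.6, 0.1], [0, 0, 0.08], 0],
  [[1, 0.8, 0.1], [0, 0, 0.08], 0],
  [[1, 1, 0.1], [0, 0, 0.08], 0],
  [[1, 1, 0.1], [0, 0, 0.08], 0],
  [[1, 1, 0.1], [0, 0, 0.08], 0],
  [[1, 1, 0.1], [0, 0, 0.08], 0],
])

```text
t: 15.35
tool_pos: [0.6159, -0.06, 0.1728]
tcp_rot: [[0.959, 0.282, 0.003], [0.282, -0.959, 0.001], [0.003, -0.0, -1.0]]
wrist_force: [0.1, 0.7, -0.1]
finger_gap: 0.0857
gripper_force: 0.0
```

```bash
python3 - <<'E'
from h import *
import cv2,pickle
m=viewer.camera_model('wrist');m['fish']=1; im=viewer.capture('wrist'); pickle.dump(m,open('pics/w5.pkl','wb'))
cv2.imwrite('pics/w5raw.png',im[:,:,::-1])
a=np.array([.696,-.05,0])+np.array([[x,y,.004] for x,y in ((.032,.042),(-.032,.042),(-.032,-.042),(.032,-.042),(0,0))])@rz(.285).T
p=project(m,a);print(p.round(0).tolist(), state()['tool_pos'])
c=p[4].astype(int);x0=int(np.clip(c[0]-130,0,380));y0=int(np.clip(c[1]-100,0,200));print(x0,y0)
cv2.imwrite('pics/w5.png',cv2.resize(im[y0:y0+200,x0:x0+260,::-1],(780,600),interpolation=cv2.INTER_CUBIC))
E
```

```text
[[287.0, 72.0], [288.0, 135.0], [371.0, 136.0], [372.0, 73.0], [330.0, 103.0]] [ 0.61593065 -0.06022908  0.17305859]
199 3
```

View pics/w5.png

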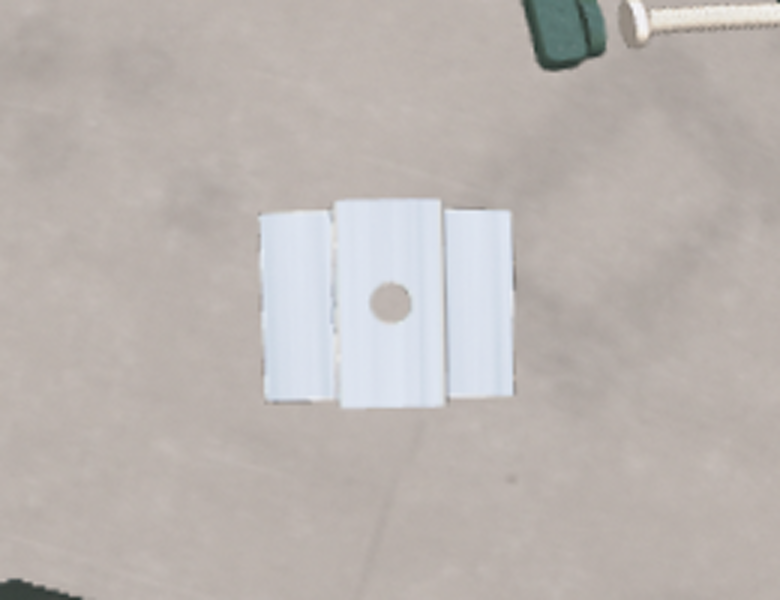

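The plain bracket's flange corners are at (261,213), (266,402), (514,396) and (511,210) in the crop, with the hole at (390,303).

```bash
python3 - <<'E'
from h import *
import pickle
m=pickle.load(open('pics/w5.pkl','rb'))
u=lambda l:np.array(l)/3+[199,3]-.33
c=backproj(m,u([(261,213),(266,402),(514,396),(511,210)]),.004)
L=np.array([(.032,.042),(-.032,.042),(-.032,-.042),(.032,-.042)])
f=lambda p:((L@rz(p[2])[:2,:2].T+p[:2])-c[:,:2]).ravel()
o=least_squares(f,[.7,-.05,.28]);print(o.x.round(4),o.fun.round(4),backproj(m,u([(390,303)]),.030)[0].round(4))
x,y,w=o.x
for z in (.06,.007):print(delta([x,y,z],toolR(rz(w))))
E
```

```text
[ 0.6953 -0.0489  0.3111] [-0.0002  0.0007 -0.      0.0001 -0.0003 -0.0003  0.0005 -0.0005] [ 0.6951 -0.0483  0.03  ]
(array([ 0.529,  0.075, -0.754]), array([-0.0003,  0.001 ,  0.0083]))
(array([ 0.529,  0.075, -1.107]), array([-0.0003,  0.001 ,  0.0083]))
```

carry_out([
  [[0.2, 0.03, 0], [0, 0, 0.008], 0],
  [[0.4, 0.06, -0.1], [0, 0, 0.008], 0],
  [[0.529, 0.075, -0.3], [0, 0, 0.008], 0],
  [[0.529, 0.075, -0.5], [0, 0, 0.008], 0],
  [[0.529, 0.075, -0.65], [0, 0, 0.008], 0],
  [[0.529, 0.075, -0.75], [0, 0, 0.008], 0],
  [[0.529, 0.075, -0.85], [0, 0, 0.008], 0],
  [[0.529, 0.075, -0.9], [0, 0, 0.008], 0],
  [[0.529, 0.075, -0.9], [0, 0, 0.008], 0],
  [[0.529, 0.075, -0.9], [0, 0, 0.008], 0],
])

```text
t: 16.4
tool_pos: [0.6963, -0.0481, 0.0396]
tcp_rot: [[0.952, 0.306, 0.005], [0.306, -0.952, 0.001], [0.005, 0.001, -1.0]]
wrist_force: [0.1, -0.4, 0.3]
finger_gap: 0.0854
gripper_force: 0.0
```

carry_out([
  [[0, 0, -0.06], [0, 0, 0], 0],
  [[0, 0, -0.12], [0, 0, 0], 0],
  [[0, 0, -0.17], [0, 0, 0], 0],
  [[0, 0, -0.207], [0, 0, 0], 0],
  [[0, 0, -0.207], [0, 0, 0], 0],
  [[0, 0, -0.207], [0, 0, 0], 1],
  [[0, 0, -0.207], [0, 0, 0], 1],
  [[0, 0, -0.207], [0, 0, 0], 1],
  [[0, 0, -0.207], [0, 0, 0], 1],
  [[0, 0, -0.207], [0, 0, 0], 1],
])

```text
t: 17.4
tool_pos: [0.6963, -0.048, 0.0083]
tcp_rot: [[0.952, 0.306, 0.005], [0.306, -0.952, 0.001], [0.005, 0.001, -1.0]]
wrist_force: [1.2, 0.1, 2.7]
finger_gap: 0.0326
gripper_force: 61.6
```

```bash
python3 - <<'E'
from h import *
s=state();print(s['tool_pos'],s['finger_gap'],s['gripper_force'])
R0=s['tcp_rot'];print(R0.round(4))
E
```

```text
[ 0.69629081 -0.04800827  0.00832639] 0.032556805289986245 61.64878785610199
[[ 9.519e-01  3.064e-01  5.400e-03]
 [ 3.064e-01 -9.519e-01  1.000e-03]
 [ 5.400e-03  7.000e-04 -1.000e+00]]
```

carry_out([
  [[0, 0, 0.05], [0, 0, 0], 1],
  [[0, 0, 0.15], [0, 0, 0], 1],
  [[0, 0, 0.3], [0, 0, 0], 1],
  [[0, 0, 0.45], [0, 0, 0], 1],
  [[0, 0, 0.6], [0, 0, 0], 1],
  [[0, 0, 0.75], [0, 0, 0], 1],
  [[0, 0, 0.9], [0, 0, 0], 1],
  [[0, 0, 1], [0, 0, 0], 1],
  [[0, 0, 1], [0, 0, 0], 1],
  [[0, 0, 1], [0, 0, 0], 1],
])

```text
t: 18.4
tool_pos: [0.6953, -0.0478, 0.1574]
tcp_rot: [[0.952, 0.306, 0.003], [0.306, -0.952, 0.001], [0.004, -0.0, -1.0]]
wrist_force: [-0.7, -0.2, -2.7]
finger_gap: 0.0329
gripper_force: 61.2
```

carry_out([
  [[-0.1, 0, 0.15], [0, 0, 0], 1],
  [[-0.2, 0, 0.3], [0, 0, 0], 1],
  [[-0.3, 0, 0.5], [0, 0, 0], 1],
  [[-0.45, 0.1, 0.7], [0, 0, 0], 1],
  [[-0.6, 0.2, 0.85], [0, 0, 0], 1],
  [[-0.75, 0.35, 0.9], [0, 0, 0], 1],
  [[-0.9, 0.5, 0.9], [0, 0, 0], 1],
  [[-1, 0.65, 0.9], [0, 0, 0], 1],
  [[-1, 0.65, 0.9], [0, 0, 0], 1],
  [[-1, 0.65, 0.9], [0, 0, 0], 1],
])

```text
t: 19.4
tool_pos: [0.5446, 0.05, 0.291]
tcp_rot: [[0.952, 0.307, 0.001], [0.307, -0.952, 0.001], [0.001, -0.001, -1.0]]
wrist_force: [1.1, -0.4, -1.5]
finger_gap: 0.0329
gripper_force: 61.2
```

```bash
python3 - <<'E'
from h import *
A=nestR(NY);s=state()
print(s['tool_pos'],s['finger_gap'],delta(N0+A@[.0012,0,.12],toolR(A)))
E
```

```text
[0.54463732 0.04998506 0.29096082] 0.032893896359533575 (array([-0.291,  1.108, -0.716]), array([ 0.0378, -0.1506, -0.0408]))
```

carry_out([
  [[-0.1, 0, 0], [0.005, -0.02, -0.01], 1],
  [[-0.2, 0.1, 0], [0.01, -0.05, -0.01], 1],
  [[-0.291, 0.25, 0], [0.02, -0.08, -0.02], 1],
  [[-0.291, 0.45, 0], [0.03, -0.12, -0.03], 1],
  [[-0.291, 0.65, 0], [0.0378, -0.1506, -0.041], 1],
  [[-0.291, 0.85, -0.1], [0.0378, -0.1506, -0.041], 1],
  [[-0.291, 1, -0.3], [0.0378, -0.1506, -0.041], 1],
  [[-0.291, 1, -0.5], [0.0378, -0.1506, -0.041], 1],
  [[-0.291, 1, -0.6], [0.0378, -0.1506, -0.041], 1],
  [[-0.291, 1, -0.6], [0.0378, -0.1506, -0.041], 1],
])

```text
t: 20.4
tool_pos: [0.4991, 0.1984, 0.1972]
tcp_rot: [[0.872, 0.179, 0.455], [0.159, -0.984, 0.082], [0.463, 0.001, -0.887]]
wrist_force: [-0.4, 0.3, -3.0]
finger_gap: 0.033
gripper_force: 61.2
```

```bash
python3 - <<'E'
from h import *
A=nestR(NY);s=state()
print(s['tool_pos'],s['tcp_rot'].round(4))
for z in (.08,.05,.03): print(delta(N0+A@[.0012,0,z],toolR(A)))
E
```

```text
[0.49908276 0.19844952 0.19721213] [[ 8.723e-01  1.786e-01  4.552e-01]
 [ 1.587e-01 -9.839e-01  8.200e-02]
 [ 4.625e-01  7.000e-04 -8.866e-01]]
(array([ 0.135,  0.141, -0.327]), array([ 0.0007, -0.0024,  0.0008]))
(array([ 0.228,  0.158, -0.503]), array([ 0.0007, -0.0024,  0.0008]))
(array([ 0.289,  0.169, -0.621]), array([ 0.0007, -0.0024,  0.0008]))
```

carry_out([
  [[0.07, 0.07, -0.16], [0, -0.001, 0.001], 1],
  [[0.135, 0.141, -0.327], [0, -0.002, 0.001], 1],
  [[0.18, 0.15, -0.42], [0, -0.002, 0.001], 1],
  [[0.228, 0.158, -0.503], [0, -0.002, 0.001], 1],
  [[0.26, 0.163, -0.56], [0, -0.002, 0.001], 1],
  [[0.289, 0.169, -0.621], [0, -0.002, 0.001], 1],
  [[0.289, 0.169, -0.621], [0, -0.002, 0.001], 1],
  [[0.289, 0.169, -0.621], [0, -0.002, 0.001], 1],
  [[0.289, 0.169, -0.621], [0, -0.002, 0.001], 1],
  [[0.289, 0.169, -0.621], [0, -0.002, 0.001], 1],
])

```text
t: 21.4
tool_pos: [0.5455, 0.2251, 0.1102]
tcp_rot: [[0.863, 0.182, 0.471], [0.161, -0.983, 0.087], [0.478, 0.001, -0.878]]
wrist_force: [0.2, -0.9, -2.0]
finger_gap: 0.0331
gripper_force: 61.1
```

```bash
python3 - <<'E'
from h import *
import cv2,pickle
A=nestR(NY)
m=viewer.camera_model('wrist');m['fish']=1; im=viewer.capture('wrist');s=state(); pickle.dump((m,s),open('pics/w6.pkl','wb'))
cv2.imwrite('pics/w6raw.png',im[:,:,::-1])
print(s['tool_pos'],((s['tool_pos']-N0)@A).round(4),delta(s['tool_pos'],toolR(A)))
L=np.array([(.032,.042),(-.032,.042),(-.032,-.042),(.032,-.042)])
p=project(m,np.c_[PINS,np.full(8,.0125)]@A.T+N0);print(p.round(1).tolist())
# bracket predicted flange tops in tool frame
T=s['tcp_rot']@np.diag([1,-1,-1]);print(project(m,s['tool_pos']+np.c_[L-[.0012,0],np.full(4,-.0043)]@T.T).round(1).tolist())
c=p.mean(0).astype(int);x0,y0=int(c[0]-110),int(min(c[1]-83,400-165));print(x0,y0)
cv2.imwrite('pics/w6.png',cv2.resize(im[y0:y0+165,x0:x0+220,::-1],(800,600),interpolation=cv2.INTER_CUBIC))
E
```

```text
[0.54549852 0.22512785 0.11014972] [0.0069 0.0007 0.0339] (array([0., 0., 0.]), array([-0.0003,  0.0032, -0.0005]))
[[264.0, 189.5], [371.1, 189.6], [234.0, 220.9], [400.7, 221.0], [240.4, 279.3], [394.0, 279.3], [271.7, 304.4], [362.7, 304.4]]
[[234.5, 201.0], [246.0, 303.0], [386.5, 302.9], [397.9, 200.8]]
207 165
```

View pics/w6.png

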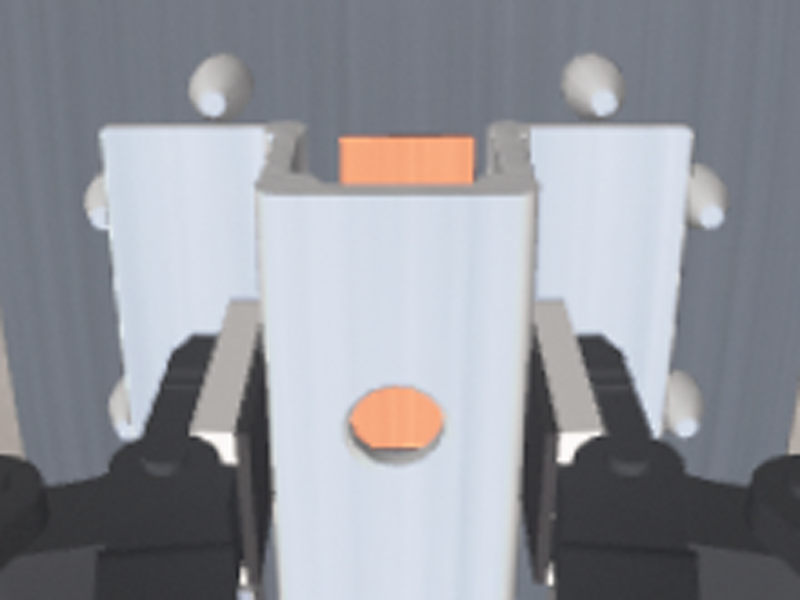

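The view shows the pin tips at crop (214,103), (603,103), (97,215), (711,215), (128,430) and (686,425), and the bracket's front flange corners at (104,128) and (691,127). I'll work out the bracket's offset relative to the pins from this one image.

```bash
python3 - <<'E'
from h import *
import pickle
m,s=pickle.load(open('pics/w6.pkl','rb'));A=nestR(NY)
px=np.array([(214,103),(603,103),(97,215),(711,215),(128,430),(686,425)])/(800/220)+[207,165]-.37
Pn=np.c_[PINS[:6],np.full(6,.0125)]
for z in (0,1):
    f=lambda p:(project(m,(Pn@rz(p[3]).T+[p[0],p[1],z*p[2]])@A.T+N0)-px).ravel()
    o=least_squares(f,[0,0,0,0],x_scale=.001);print('nest shift',o.x.round(4),o.fun.round(1))
T=s['tcp_rot']@np.diag([1,-1,-1])
L=np.c_[[(.032,.042),(.032,-.042),(.032,.017),(.032,-.017)],[-.0043,-.0043,.0217,.0217]]
pb=np.array([(103,127),(691,126),(260,188),(534,188)])/(800/220)+[207,165]-.37
f=lambda p:(project(m,s['tool_pos']+(L@rz(p[2]).T+[p[0],p[1],0])@T.T)-pb).ravel()
o=least_squares(f,[0,0,0],x_scale=.001);print('bracket in tool',o.x.round(4),o.fun.round(1))
s=state();print(((s['tool_pos']-N0)@A).round(4))
E
```

```text
nest shift [-0.0019 -0.0007 -0.0037  0.0032] [-0.3  0.  -0.6 -0.2  2.   0.5 -0.7  0.   0.1 -0.8 -0.5  0.1]
nest shift [-0.0014 -0.0007  0.0014  0.0032] [-0.8 -0.2 -0.1 -0.5  1.4  0.5 -0.   0.1 -0.5 -0.3  0.1  0.5]
bracket in tool [-0.0001  0.0002  0.0006] [-1.  -0.7  1.  -0.6 -2.4  0.8  2.4  0.7]
[0.0069 0.0007 0.0339]
```

```bash
python3 - <<'E'
from h import *
N=N0+nestR(NY)@[-.0017,-.0007,0]
s=open('h.py').read().split('N0=')[0]+f"N0=np.array({N.round(5).tolist()}); NY=.185\ndef nst():\n    s=state();A=nestR(NY);print('in nest',((s['tool_pos']-N0)@A).round(4),'rot',(R.from_matrix(toolR(A)@s['tcp_rot'].T).as_rotvec()).round(4),'F',(s['wrist_force']@A).round(1),'gap',s['finger_gap'].__round__(4),'t',s['t'])\n"
open('h.py','w').write(s)
E
python3 - <<'E'
from h import *
A=nestR(NY);nst();print(delta(N0+A@[.0006,-.0002,.024],toolR(A)))
E
```

```text
in nest [0.0086 0.0014 0.0339] rot [-0.001   0.0101  0.0016] F [-0.8 -0.5 -1.6] gap 0.0326 t 21.45
(array([-0.014, -0.014, -0.083]), array([-0.0003,  0.0032,  0.0005]))
```

carry_out([
  [[-0.01, -0.01, -0.03], [0, 0.0015, 0.0005], 1],
  [[-0.014, -0.014, -0.06], [0, 0.003, 0.0005], 1],
  [[-0.014, -0.014, -0.083], [0, 0.003, 0.0005], 1],
  [[-0.014, -0.014, -0.083], [0, 0.003, 0.0005], 1],
  [[-0.014, -0.014, -0.083], [0, 0.003, 0.0005], 1],
  [[-0.014, -0.014, -0.083], [0, 0.003, 0.0005], 1],
  [[-0.014, -0.014, -0.083], [0, 0.003, 0.0005], 1],
  [[-0.014, -0.014, -0.083], [0, 0.003, 0.0005], 1],
  [[-0.014, -0.014, -0.083], [0, 0.003, 0.0005], 1],
  [[-0.014, -0.014, -0.083], [0, 0.003, 0.0005], 1],
])

```text
t: 22.45
tool_pos: [0.5432, 0.2229, 0.097]
tcp_rot: [[0.868, 0.184, 0.461], [0.162, -0.983, 0.087], [0.469, -0.001, -0.883]]
wrist_force: [-0.1, 0.5, -1.9]
finger_gap: 0.033
gripper_force: 61.2
```

```bash
python3 - <<'E'
from h import *
A=nestR(NY);nst();print(delta(N0+A@[.0006,-.0002,.0175],toolR(A)),delta(N0+A@[.0006,-.0002,.0085],toolR(A)))
E
```

```text
in nest [ 0.     -0.0003  0.0235] rot [-0.0008 -0.0004  0.0001] F [-0.9  0.5 -1.6] gap 0.033 t 22.45
(array([ 0.022,  0.005, -0.034]), array([-0.0002, -0.0001,  0.    ])) (array([ 0.049,  0.01 , -0.087]), array([-0.0002, -0.0001,  0.    ]))
```

carry_out([
  [[0.008, 0.002, -0.01], [0, 0, 0], 1],
  [[0.014, 0.003, -0.02], [0, 0, 0], 1],
  [[0.019, 0.004, -0.03], [0, 0, 0], 1],
  [[0.025, 0.005, -0.04], [0, 0, 0], 1],
  [[0.03, 0.006, -0.05], [0, 0, 0], 1],
  [[0.035, 0.007, -0.06], [0, 0, 0], 1],
  [[0.04, 0.008, -0.07], [0, 0, 0], 1],
  [[0.045, 0.009, -0.08], [0, 0, 0], 1],
  [[0.045, 0.009, -0.08], [0, 0, 0], 1],
  [[0.045, 0.009, -0.08], [0, 0, 0], 1],
])

```text
t: 23.45
tool_pos: [0.5499, 0.2242, 0.0848]
tcp_rot: [[0.868, 0.184, 0.461], [0.162, -0.983, 0.087], [0.469, -0.001, -0.883]]
wrist_force: [-0.2, 0.1, -2.9]
finger_gap: 0.033
gripper_force: 61.2
```

```bash
python3 - <<'E'
from h import *
A=nestR(NY);nst();print(delta(N0+A@[.0006,-.0002,.0085],toolR(A)))
E
```

```text
in nest [ 0.0004 -0.0002  0.0096] rot [-0.0007 -0.0007  0.0002] F [-1.5  0.2 -2.4] gap 0.033 t 23.45
(array([ 0.005,  0.001, -0.006]), array([-0.0002, -0.0002,  0.0001]))
```

carry_out([
  [[0.002, 0, -0.004], [0, 0, 0], 1],
  [[0.004, 0.001, -0.008], [0, 0, 0], 1],
  [[0.004, 0.001, -0.008], [0, 0, 0], 1],
  [[0.006, 0.001, -0.012], [0, 0, 0], 1],
  [[0.006, 0.001, -0.012], [0, 0, 0], 1],
  [[0.007, 0.002, -0.015], [0, 0, 0], 1],
  [[0.007, 0.002, -0.015], [0, 0, 0], 1],
  [[0.009, 0.002, -0.018], [0, 0, 0], 1],
  [[0.009, 0.002, -0.018], [0, 0, 0], 1],
  [[0.009, 0.002, -0.018], [0, 0, 0], 1],
])

```text
t: 24.45
tool_pos: [0.5505, 0.2244, 0.0838]
tcp_rot: [[0.868, 0.184, 0.461], [0.162, -0.983, 0.087], [0.469, -0.0, -0.883]]
wrist_force: [-17.5, -5.2, 18.5]
finger_gap: 0.0327
gripper_force: 64.7
```

```bash
python3 - <<'E'
from h import *
nst()
E
```

```text
in nest [ 0.0004 -0.0002  0.0084] rot [-0.0001 -0.0009 -0.    ] F [-7.4 -1.9 24.9] gap 0.0327 t 24.45
```

carry_out([
  [[0, 0, 0], [0, 0, 0], 0.3],
  [[0, 0, 0], [0, 0, 0], 0],
  [[0, 0, 0], [0, 0, 0], 0],
  [[0, 0, 0], [0, 0, 0], 0],
  [[-0.03, -0.006, 0.06], [0, 0, 0], 0],
  [[-0.1, -0.02, 0.19], [0, 0, 0], 0],
  [[-0.2, -0.04, 0.38], [0, 0, 0], 0],
  [[-0.277, -0.05, 0.53], [0, 0, 0], 0],
  [[-0.35, -0.065, 0.68], [0, 0, 0], 0],
  [[-0.35, -0.065, 0.68], [0, 0, 0], 0],
])

```text
t: 25.45
tool_pos: [0.5002, 0.2155, 0.1888]
tcp_rot: [[0.864, 0.184, 0.468], [0.161, -0.983, 0.089], [0.476, -0.002, -0.879]]
wrist_force: [-0.3, -0.0, -1.2]
finger_gap: 0.0846
gripper_force: 0.0
```

```bash
python3 - <<'E'
from h import *
import cv2,pickle
nst();A=nestR(NY)
m=viewer.camera_model('wrist');m['fish']=1; im=viewer.capture('wrist');s=state(); pickle.dump((m,s),open('pics/w7.pkl','wb'))
sd=viewer.capture('side')
a=cv2.resize(im[20:300,160:480,::-1],(560,490)); b=cv2.resize(sd[150:290,220:345,::-1],None,fx=1.92,fy=3.5)
b=cv2.resize(sd[150:290,225:345,::-1],(240,280)); b=cv2.copyMakeBorder(b,0,210,0,0,cv2.BORDER_CONSTANT)
cv2.imwrite('pics/w7.png',np.hstack([a,b]))
E
```

```text
in nest [0.0046 0.0003 0.1251] rot [-0.0029  0.0072 -0.0004] F [-0.8  0.  -0.9] gap 0.0846 t 25.45
```

View pics/w7.png

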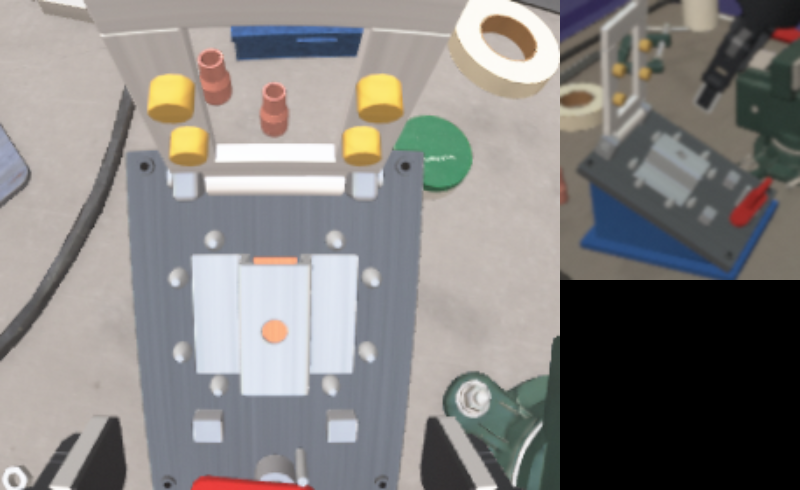

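The plain bracket lies flat between all eight pins, hole at (274,331), and the frame still stands open. Next is the frame geometry, by numbers only.

```bash
cat >>h.py <<'E'
def frame_pt(th,r,y=0,off=.004):
    c,s=np.cos(th),np.sin(th)
    return N0+nestR(NY)@np.array([.072-r*c+off*s,y,.019+r*s+off*c])
def sweep_pose(th,th0,rc,lift=0,hw=.011):
    "tool pose with the tip's front corner on the outer face"
    A=nestR(NY); k=np.clip(th/th0,0,1)          # k=1: tool straight down, k=0: along -nest z
    B=A@R.from_euler('y',28*k,degrees=True).as_matrix()
    return frame_pt(th,rc,0,.004+lift)+hw*B[:,0],toolR(B)
E
python3 - <<'E'
from h import *
import pickle
S=viewer.camera_model('side');w,_=pickle.load(open('pics/w7.pkl','rb'));w1=pickle.load(open('pics/w1.pkl','rb'))
s=lambda l:np.array(l)/3.2+[185,130]-.35
near=s((199,108));
for th in np.arange(1.85,2.2,.05):
    p=project(S,[frame_pt(th,.144,.046,-.004),frame_pt(th,.162,-.033,0),frame_pt(th,.144,.046,.004)])
    q=project(w1,[frame_pt(th,.144,.046,-.004),frame_pt(th,.144,-.046,-.004)])
    print(th.round(2),((p-[185,130])*3.2).round(0).tolist(),'w1',((q-[120,0])*2).round(0).tolist())
th=2.0
for r in (.13,.12,.11,.1): print(r,((project(w,frame_pt(th,r,0,-.004))-[160,20])*1.75).round(0))
print(frame_pt(2.,.144),frame_pt(2.,.162,-.033))
E
```

```text
1.85 [[231.0, 119.0], [283.0, 46.0], [220.0, 115.0]] w1 [[159.0, 113.0], [541.0, 103.0]]
1.9 [[221.0, 116.0], [272.0, 42.0], [209.0, 112.0]] w1 [[162.0, 88.0], [538.0, 77.0]]
1.95 [[210.0, 112.0], [261.0, 39.0], [199.0, 109.0]] w1 [[165.0, 64.0], [536.0, 53.0]]
2.0 [[200.0, 110.0], [250.0, 37.0], [189.0, 107.0]] w1 [[169.0, 42.0], [533.0, 31.0]]
2.05 [[190.0, 108.0], [239.0, 35.0], [179.0, 106.0]] w1 [[174.0, 22.0], [530.0, 11.0]]
2.1 [[180.0, 106.0], [229.0, 34.0], [169.0, 105.0]] w1 [[178.0, 4.0], [526.0, -7.0]]
2.15 [[170.0, 105.0], [218.0, 33.0], [159.0, 104.0]] w1 [[183.0, -12.0], [523.0, -23.0]]
2.2 [[160.0, 104.0], [207.0, 33.0], [150.0, 104.0]] w1 [[188.0, -27.0], [519.0, -37.0]]
0.13 [[274. -11.]]
0.12 [[274.  14.]]
0.11 [[274.  36.]]
0.1 [[274.  57.]]
[0.60317928 0.23445276 0.27076105] [0.60819761 0.20181901 0.28872921]
```

```bash
python3 - <<'E'
from h import *
p,Rt=sweep_pose(2.0,2.0,.135,.03)
print(p,delta(p,Rt)); nst()
for th in (1.9,1.5,1,.5,0): print(th,sweep_pose(th,2.,.135)[0].round(3))
E
```

```text
[0.64395345 0.24208323 0.26356057] (array([0.967, 0.181, 0.524]), array([-2.900e-02,  1.533e-01,  1.000e-04]))
in nest [ 0.0017 -0.      0.1224] rot [-0.0013  0.0012  0.0001] F [-0.7  0.3 -0.6] gap 0.0852 t 25.55
1.9 [0.601 0.234 0.261]
1.5 [0.551 0.225 0.245]
1 [0.504 0.216 0.199]
0.5 [0.485 0.212 0.136]
0 [0.498 0.215 0.072]
```

carry_out([
  [[0, 0, 0.2], [-0.005, 0.02, 0], 0.5],
  [[0, 0, 0.4], [-0.01, 0.06, 0], 1],
  [[0, 0, 0.6], [-0.02, 0.1, 0], 1],
  [[0, 0.05, 0.8], [-0.029, 0.153, 0], 1],
  [[0, 0.1, 1], [-0.029, 0.153, 0], 1],
  [[0.1, 0.18, 1], [-0.029, 0.153, 0], 1],
  [[0.1, 0.18, 1], [-0.029, 0.153, 0], 1],
  [[0.1, 0.18, 1], [-0.029, 0.153, 0], 1],
  [[0.1, 0.18, 1], [-0.029, 0.153, 0], 1],
  [[0.1, 0.18, 1], [-0.029, 0.153, 0], 1],
])

```text
t: 26.55
tool_pos: [0.5128, 0.2413, 0.333]
tcp_rot: [[0.983, 0.183, -0.003], [0.183, -0.983, -0.001], [-0.003, 0.001, -1.0]]
wrist_force: [-1.1, 0.4, -0.5]
finger_gap: 0.0005
gripper_force: 0.0
```

carry_out([
  [[0.2, 0, 0], [0, 0, 0], 1],
  [[0.4, 0, 0], [0, 0, 0], 1],
  [[0.6, 0, 0], [0, 0, 0], 1],
  [[0.8, 0, 0], [0, 0, 0], 1],
  [[0.88, 0, 0], [0, 0, 0], 1],
  [[0.88, 0, -0.1], [0, 0, 0], 1],
  [[0.88, 0, -0.25], [0, 0, 0], 1],
  [[0.88, 0, -0.4], [0, 0, 0], 1],
  [[0.88, 0, -0.476], [0, 0, 0], 1],
  [[0.88, 0, -0.476], [0, 0, 0], 1],
])

```text
t: 27.55
tool_pos: [0.6432, 0.2414, 0.2593]
tcp_rot: [[0.983, 0.184, -0.007], [0.184, -0.983, -0.002], [-0.007, 0.001, -1.0]]
wrist_force: [-0.7, 0.4, 0.3]
finger_gap: 0.0
gripper_force: 0.0
```

```bash
python3 - <<'E'
from h import *
nst();s=state();print(s['tool_pos'],s['finger_gap']); p0=s['tool_pos'].copy();R0=s['tcp_rot'].copy()
ths=[2.0,1.88,1.76,1.64,1.52,1.4,1.28,1.16,1.04,.92]
for th in ths: print(th,*[v.tolist() for v in delta(*sweep_pose(th,2.,.135),(p0,R0))])
E
```

```text
in nest [ 0.1661 -0.0005  0.1191] rot [ 9.200e-02 -4.876e-01  2.000e-04] F [-0.4  0.5  0.6] gap 0.0 t 27.55
[0.64322665 0.24140948 0.25929871] 1.9549006766188408e-05
2.0 [-0.191, -0.032, 0.017] [0.0007, -0.0023, -0.0]
1.88 [-0.297, -0.052, 0.009] [0.0024, -0.0115, 0.0]
1.76 [-0.401, -0.071, -0.011] [0.0041, -0.0206, 0.0]
1.64 [-0.502, -0.09, -0.044] [0.0058, -0.0298, 0.0]
1.52 [-0.597, -0.108, -0.089] [0.0075, -0.039, 0.0]
1.4 [-0.687, -0.125, -0.145] [0.0092, -0.0482, 0.0]
1.28 [-0.769, -0.14, -0.212] [0.011, -0.0573, 0.0]
1.16 [-0.843, -0.154, -0.288] [0.0127, -0.0665, 0.0]
1.04 [-0.907, -0.166, -0.372] [0.0144, -0.0757, 0.0]
0.92 [-0.96, -0.176, -0.464] [0.0161, -0.0849, 0.0]
```

carry_out([
  [[-0.19, -0.032, 0.017], [0, -0.002, 0], 1],
  [[-0.297, -0.052, 0.009], [0.002, -0.0115, 0], 1],
  [[-0.401, -0.071, -0.011], [0.004, -0.02, 0], 1],
  [[-0.502, -0.09, -0.044], [0.006, -0.03, 0], 1],
  [[-0.597, -0.108, -0.089], [0.0075, -0.039, 0], 1],
  [[-0.687, -0.125, -0.145], [0.009, -0.048, 0], 1],
  [[-0.769, -0.14, -0.212], [0.011, -0.057, 0], 1],
  [[-0.843, -0.154, -0.288], [0.0127, -0.0665, 0], 1],
  [[-0.907, -0.166, -0.372], [0.0144, -0.0757, 0], 1],
  [[-0.96, -0.176, -0.464], [0.016, -0.085, 0], 1],
])

```text
t: 28.55
tool_pos: [0.5026, 0.2158, 0.1959]
tcp_rot: [[0.945, 0.184, 0.269], [0.177, -0.983, 0.051], [0.274, -0.0, -0.962]]
wrist_force: [0.0, 0.1, 1.6]
finger_gap: -0.0001
gripper_force: 0.8
```

```bash
python3 - <<'E'
from h import *
nst();s=state();p0,R0=sweep_pose(.92,2.,.135);print(delta(p0,R0),s['wrist_force'])
for th in [.82,.72,.62,.52,.42,.32,.24,.16,.1,.06,0]: print(th,*[v.tolist() for v in delta(*sweep_pose(th,2.,.135),(p0,R0))])
E
```

```text
in nest [0.0101 0.0002 0.1302] rot [ 0.0384 -0.2074 -0.    ] F [0.8 0.1 1.4] gap -0.0001 t 28.55
(array([-0.023, -0.006, -0.041]), array([-0.0009,  0.0043,  0.    ])) [0.02596774 0.08898616 1.64355171]
0.82 [-0.036, -0.007, -0.081] [0.0014, -0.0076, 0.0]
0.72 [-0.063, -0.012, -0.165] [0.0029, -0.0153, 0.0]
0.62 [-0.082, -0.015, -0.251] [0.0043, -0.0229, 0.0]
0.52 [-0.093, -0.017, -0.339] [0.0057, -0.0306, -0.0]
0.42 [-0.094, -0.018, -0.427] [0.0072, -0.0382, -0.0]
0.32 [-0.087, -0.016, -0.515] [0.0086, -0.0459, -0.0]
0.24 [-0.075, -0.014, -0.585] [0.0097, -0.052, -0.0]
0.16 [-0.058, -0.011, -0.653] [0.0109, -0.0581, -0.0]
0.1 [-0.041, -0.008, -0.703] [0.0117, -0.0627, -0.0]
0.06 [-0.028, -0.005, -0.736] [0.0123, -0.0657, 0.0]
0 [-0.007, -0.001, -0.784] [0.0132, -0.0703, -0.0]
```

```bash
python3 - <<'E'
from h import *
import cv2
S=viewer.camera_model('side');im=viewer.capture('side').astype(int);a=cv2.imread('pics/side0.png')[:,:,::-1].astype(int)
cv2.imwrite('pics/side1.png',im[:,:,::-1])
for th in (2.,1.98,1.95,1.5,1.3,1.1,1.0,.92,.85):
    P=project(S,[frame_pt(th,r,.040,-.004) for r in (.09,.1,.11,.12,.13)]+[frame_pt(th,r,.046,0) for r in (.09,.1,.11,.12,.13)]).round().astype(int)
    print(th,[im[v,u].mean().round().astype(int).item() for u,v in P],[a[v,u].mean().round().astype(int).item() for u,v in P])
E
```

```text
2.0 [101, 101, 106, 107, 98, 106, 107, 101, 105, 87] [115, 116, 113, 132, 120, 164, 165, 166, 152, 158]
1.98 [103, 88, 104, 107, 106, 106, 107, 105, 103, 92] [102, 121, 113, 119, 111, 156, 155, 153, 158, 162]
1.95 [99, 73, 88, 108, 106, 108, 105, 105, 107, 106] [100, 140, 110, 111, 112, 131, 129, 125, 131, 120]
1.5 [112, 110, 110, 76, 90, 112, 111, 112, 70, 70] [110, 109, 108, 76, 88, 112, 111, 106, 70, 68]
1.3 [174, 163, 94, 117, 107, 186, 174, 113, 109, 107] [109, 109, 108, 108, 145, 109, 110, 110, 108, 122]
1.1 [138, 177, 177, 163, 145, 162, 108, 167, 133, 120] [102, 108, 111, 147, 149, 99, 104, 107, 146, 149]
1.0 [159, 157, 161, 154, 149, 168, 167, 174, 164, 174] [92, 108, 108, 108, 107, 80, 107, 108, 109, 106]
0.92 [120, 112, 110, 111, 110, 90, 128, 110, 111, 110] [88, 106, 108, 108, 108, 80, 94, 109, 109, 108]
0.85 [96, 86, 111, 110, 111, 133, 80, 108, 111, 112] [95, 83, 109, 108, 109, 131, 78, 105, 109, 110][ WARN:0@0.861] global loadsave.cpp:1063 imwrite_ Unsupported depth image for selected encoder is fallbacked to CV_8U.
```

The frame is following, now at about 1.0 rad. Continuing.

carry_out([
  [[-0.036, -0.007, -0.081], [0.0014, -0.0076, 0], 1],
  [[-0.063, -0.012, -0.165], [0.003, -0.0153, 0], 1],
  [[-0.082, -0.015, -0.251], [0.004, -0.023, 0], 1],
  [[-0.093, -0.017, -0.339], [0.006, -0.03, 0], 1],
  [[-0.094, -0.018, -0.427], [0.007, -0.038, 0], 1],
  [[-0.087, -0.016, -0.515], [0.0086, -0.046, 0], 1],
  [[-0.075, -0.014, -0.585], [0.01, -0.052, 0], 1],
  [[-0.058, -0.011, -0.653], [0.011, -0.058, 0], 1],
  [[-0.041, -0.008, -0.703], [0.012, -0.063, 0], 1],
  [[-0.028, -0.005, -0.736], [0.012, -0.0657, 0], 1],
])

```text
t: 29.6
tool_pos: [0.4981, 0.2148, 0.0834]
tcp_rot: [[0.871, 0.183, 0.455], [0.163, -0.983, 0.084], [0.463, 0.001, -0.886]]
wrist_force: [-0.6, -0.2, 0.7]
finger_gap: 0.0001
gripper_force: 0.8
```

```bash
python3 - <<'E'
from h import *
nst();print(delta(*sweep_pose(0,2.,.135)),delta(*sweep_pose(0,2.,.135,-.003)))
E
```

```text
in nest [-0.0468  0.      0.0331] rot [ 0.0022 -0.0068  0.0005] F [-0.3 -0.1  0.9] gap 0.0001 t 29.6
(array([ 0.001, -0.   , -0.076]), array([ 0.0007, -0.0022,  0.0002])) (array([ 0.01 ,  0.002, -0.093]), array([ 0.0007, -0.0022,  0.0002]))
```

carry_out([
  [[0.005, 0.001, -0.015], [0, -0.002, 0], 1],
  [[0.01, 0.002, -0.025], [0, -0.003, 0], 1],
  [[0.015, 0.003, -0.035], [0.001, -0.004, 0], 1],
  [[0.021, 0.004, -0.048], [0.001, -0.0046, 0], 1],
  [[0.024, 0.005, -0.053], [0.001, -0.0046, 0], 1],
  [[0.027, 0.006, -0.059], [0.001, -0.0046, 0], 1],
  [[0.03, 0.006, -0.065], [0.001, -0.0046, 0], 1],
  [[0.03, 0.006, -0.065], [0.001, -0.0046, 0], 1],
  [[0.03, 0.006, -0.065], [0.001, -0.0046, 0], 1],
  [[0.03, 0.006, -0.065], [0.001, -0.0046, 0], 1],
])

```text
t: 30.6
tool_pos: [0.5021, 0.2156, 0.0742]
tcp_rot: [[0.864, 0.184, 0.468], [0.162, -0.983, 0.087], [0.476, 0.001, -0.88]]
wrist_force: [-9.5, -3.0, 13.9]
finger_gap: 0.0
gripper_force: 8.5
```

```bash
python3 - <<'E'
from h import *
nst()
E
```

```text
in nest [-0.0476  0.0001  0.023 ] rot [-0.0006  0.0073  0.0002] F [-2.2 -1.2 16.9] gap 0.0 t 30.6
```

```bash
python3 - <<'E'
from h import *
A=nestR(NY);s=state();print(s['joint_positions'].round(2))
B=A@rz(np.pi/2)
for z in (.095,.036):print(delta(N0+A@[-.096,0,z],toolR(B)))
print(delta(N0+A@[-.096,0,.095],toolR(A@rz(-np.pi/2))))
print(A[:,2])
E
```

```text
[ 0.27  0.12  2.11 -0.1   0.41  1.74]
(array([-0.502, -0.094,  0.272]), array([-0.2325, -0.0415,  0.4407]))
(array([-0.32 , -0.06 , -0.075]), array([-0.2325, -0.0415,  0.4407]))
(array([-0.502, -0.094,  0.272]), array([ 0.2322,  0.0451, -0.4406]))
[-0.46146062 -0.08635767  0.88294759]
```

carry_out([
  [[-0.1, -0.02, 0.2], [0, 0, 0], 1],
  [[-0.217, -0.04, 0.412], [-0.023, -0.004, 0.044], 1],
  [[-0.3, -0.055, 0.4], [-0.046, -0.008, 0.088], 0.8],
  [[-0.4, -0.075, 0.35], [-0.07, -0.0124, 0.132], 0.4],
  [[-0.502, -0.094, 0.272], [-0.093, -0.0166, 0.176], 0.4],
  [[-0.502, -0.094, 0.272], [-0.116, -0.02, 0.22], 0.4],
  [[-0.502, -0.094, 0.272], [-0.14, -0.025, 0.264], 0.4],
  [[-0.502, -0.094, 0.272], [-0.163, -0.029, 0.308], 0.4],
  [[-0.502, -0.094, 0.272], [-0.186, -0.033, 0.353], 0.4],
  [[-0.502, -0.094, 0.272], [-0.2325, -0.0415, 0.4407], 0.4],
])

```text
t: 31.6
tool_pos: [0.4268, 0.2015, 0.1139]
tcp_rot: [[0.005, 0.887, 0.462], [0.995, -0.051, 0.086], [0.1, 0.459, -0.883]]
wrist_force: [0.4, -0.4, 0.2]
finger_gap: 0.0515
gripper_force: 0.0
```

carry_out([
  [[0, 0, 0], [-0.035, -0.006, 0.067], 0.4],
  [[0, 0, 0], [-0.035, -0.006, 0.067], 0.4],
  [[0, 0, 0], [-0.035, -0.006, 0.067], 0.4],
  [[0, 0, 0], [-0.035, -0.006, 0.067], 0.4],
  [[0, 0, 0], [-0.035, -0.006, 0.067], 0.4],
  [[0, 0, 0], [-0.035, -0.006, 0.067], 0.4],
  [[0, 0, 0], [-0.035, -0.006, 0.067], 0.4],
  [[0, 0, 0], [-0.035, -0.006, 0.067], 0.4],
  [[0, 0, 0], [-0.035, -0.006, 0.067], 0.4],
  [[0, 0, 0], [-0.035, -0.006, 0.067], 0.4],
])

```text
t: 32.6
tool_pos: [0.4267, 0.2014, 0.1138]
tcp_rot: [[-0.199, 0.865, 0.46], [0.98, 0.179, 0.086], [-0.008, 0.468, -0.884]]
wrist_force: [0.4, 0.0, 0.6]
finger_gap: 0.0513
gripper_force: 0.0
```

```bash
python3 - <<'E'
from h import *
nst();A=nestR(NY);B=A@rz(np.pi/2)
for z in (.095,.065,.037):print(delta(N0+A@[-.096,0,z],toolR(B)))
print(state()['joint_positions'].round(2))
E
```

```text
in nest [-0.0966 -0.      0.094 ] rot [ 0.7319  0.1361 -1.4025] F [ 0.6 -0.1  0.3] gap 0.0513 t 32.6
(array([0.   , 0.   , 0.008]), array([ 0.0025,  0.0001, -0.0048]))
(array([ 0.093,  0.017, -0.169]), array([ 0.0025,  0.0001, -0.0048]))
(array([ 0.179,  0.034, -0.334]), array([ 0.0025,  0.0001, -0.0048]))
[ 0.29 -0.13  2.25 -0.1   0.54  0.16]
```

carry_out([
  [[0.03, 0.006, -0.05], [0.002, 0, -0.005], 0.4],
  [[0.06, 0.011, -0.11], [0.002, 0, -0.005], 0.4],
  [[0.093, 0.017, -0.169], [0.002, 0, -0.005], 0.4],
  [[0.12, 0.023, -0.22], [0.002, 0, -0.005], 0.4],
  [[0.15, 0.028, -0.28], [0.002, 0, -0.005], 0.4],
  [[0.179, 0.034, -0.334], [0.002, 0, -0.005], 0.4],
  [[0.179, 0.034, -0.334], [0.002, 0, -0.005], 0.4],
  [[0.179, 0.034, -0.334], [0.002, 0, -0.005], 0.4],
  [[0.179, 0.034, -0.334], [0.002, 0, -0.005], 0.6],
  [[0.179, 0.034, -0.334], [0.002, 0, -0.005], 0.7],
])

```text
t: 33.6
tool_pos: [0.4538, 0.2067, 0.0642]
tcp_rot: [[-0.184, 0.867, 0.462], [0.983, 0.163, 0.085], [-0.002, 0.47, -0.883]]
wrist_force: [-0.0, -0.8, 0.4]
finger_gap: 0.0258
gripper_force: 0.0
```

carry_out([
  [[0, 0, 0], [0, 0, 0], 0.8],
  [[0, 0, 0], [0, 0, 0], 0.9],
  [[0, 0, 0], [0, 0, 0], 1],
  [[0, 0, 0], [0, 0, 0], 1],
  [[0, 0, 0], [0, 0, 0], 1],
  [[0, 0, 0], [0, 0, 0], 1],
  [[0, 0, 0], [0, 0, 0], 1],
  [[0, 0, 0], [0, 0, 0], 1],
  [[0, 0, 0], [0, 0, 0], 1],
  [[0, 0, 0], [0, 0, 0], 1],
])

```text
t: 34.6
tool_pos: [0.4545, 0.2068, 0.0648]
tcp_rot: [[-0.184, 0.867, 0.464], [0.983, 0.163, 0.085], [-0.002, 0.472, -0.882]]
wrist_force: [-1.3, -0.5, 5.5]
finger_gap: 0.0067
gripper_force: 58.8
```

```bash
python3 - <<'E'
from h import *
nst();A=nestR(NY);s=state()
print(s['gripper_force'],s['wrist_torque']@A,'turn90 units',(-.5*A[:,2]).round(4),delta(s['tool_pos'],toolR(A)))
E
```

```text
in nest [-0.0946  0.0002  0.0374] rot [ 0.7276  0.1369 -1.386 ] F [ 1.4 -0.2  5.5] gap 0.0067 t 34.6
58.81345510482788 [-0.07221025  0.05290849 -0.03032743] turn90 units [ 0.2307  0.0432 -0.4415] (array([0., 0., 0.]), array([ 0.2316,  0.0436, -0.4412]))
```

carry_out([
  [[0, 0, 0], [0.02, 0.004, -0.04], 1],
  [[0, 0, 0], [0.042, 0.008, -0.08], 1],
  [[0, 0, 0], [0.063, 0.012, -0.12], 1],
  [[0, 0, 0], [0.084, 0.016, -0.16], 1],
  [[0, 0, 0], [0.105, 0.02, -0.2], 1],
  [[0, 0, 0], [0.125, 0.0235, -0.24], 1],
  [[0, 0, 0], [0.146, 0.0274, -0.28], 1],
  [[0, 0, 0], [0.167, 0.0313, -0.32], 1],
  [[0, 0, 0], [0.188, 0.0352, -0.36], 1],
  [[0, 0, 0], [0.205, 0.0385, -0.393], 1],
])

```text
t: 35.6
tool_pos: [0.4552, 0.2064, 0.0652]
tcp_rot: [[0.824, 0.327, 0.462], [0.325, -0.942, 0.085], [0.463, 0.08, -0.883]]
wrist_force: [0.3, -3.8, 4.7]
finger_gap: 0.0064
gripper_force: 58.7
```

```bash
python3 - <<'E'
from h import *
nst();A=nestR(NY);s=state()
print(s['gripper_force'],s['wrist_torque']@A,delta(s['tool_pos'],toolR(A)))
E
```

```text
in nest [-0.0939 -0.0003  0.0374] rot [ 0.079   0.0155 -0.1486] F [ 1.9 -3.8  4.3] gap 0.0064 t 35.6
58.71025621891022 [-0.6921794  -0.11831689  0.04405792] (array([0., 0., 0.]), array([ 0.0251,  0.0049, -0.0473]))
```

carry_out([
  [[0, 0, 0], [0.008, 0.0015, -0.015], 1],
  [[0, 0, 0], [0.016, 0.003, -0.03], 1],
  [[0, 0, 0], [0.021, 0.004, -0.04], 1],
  [[0, 0, 0], [0.026, 0.005, -0.05], 1],
  [[0, 0, 0], [0.029, 0.0055, -0.056], 1],
  [[0, 0, 0], [0.032, 0.006, -0.0613], 1],
  [[0, 0, 0], [0.032, 0.006, -0.0613], 1],
  [[0, 0, 0], [0.032, 0.006, -0.0613], 1],
  [[0, 0, 0], [0.032, 0.006, -0.0613], 1],
  [[0, 0, 0], [0.032, 0.006, -0.0613], 1],
])

```text
t: 36.6
tool_pos: [0.4552, 0.2063, 0.0652]
tcp_rot: [[0.874, 0.15, 0.462], [0.125, -0.989, 0.085], [0.47, -0.017, -0.883]]
wrist_force: [0.3, -4.0, 5.9]
finger_gap: 0.0068
gripper_force: 65.2
```

```bash
python3 - <<'E'
from h import *
nst();A=nestR(NY);s=state()
print(s['gripper_force'],s['wrist_torque']@A,delta(s['tool_pos'],toolR(A)))
E
```

```text
in nest [-0.094  -0.0004  0.0375] rot [-0.0164 -0.0022  0.0343] F [ 2.4 -3.9  5.4] gap 0.0068 t 36.6
65.18876298658142 [-0.61825547 -0.11957873  1.19848041] (array([0., 0., 0.]), array([-0.0052, -0.0007,  0.0109]))
```

The torque jump to 1.2 N m shows the button is at its stop. Releasing and backing off.

carry_out([
  [[0, 0, 0], [0, 0, 0], 0.8],
  [[0, 0, 0], [0, 0, 0], 0.5],
  [[0, 0, 0], [0, 0, 0], 0.4],
  [[0, 0, 0], [0, 0, 0], 0.4],
  [[0, 0, 0], [0, 0, 0], 0.4],
  [[-0.06, -0.011, 0.115], [0, 0, 0], 0.4],
  [[-0.13, -0.024, 0.25], [0, 0, 0], 0.4],
  [[-0.2, -0.037, 0.38], [0, 0, 0], 0.4],
  [[-0.277, -0.052, 0.53], [0, 0, 0], 0.4],
  [[-0.277, -0.052, 0.7], [0, 0, 0], 0.4],
])

```text
t: 37.6
tool_pos: [0.4096, 0.1983, 0.1678]
tcp_rot: [[0.878, 0.145, 0.456], [0.119, -0.989, 0.085], [0.463, -0.02, -0.886]]
wrist_force: [0.9, 0.7, -0.2]
finger_gap: 0.051
gripper_force: 0.0
```

```bash
python3 - <<'E'
from h import *
import cv2
nst();A=nestR(NY)
im=viewer.capture('wrist');m=viewer.camera_model('wrist');m['fish']=1
hsv=cv2.cvtColor(im,cv2.COLOR_RGB2HSV);mk=((hsv[:,:,1]>170)&(hsv[:,:,2]>90)&((hsv[:,:,0]<6)|(hsv[:,:,0]>174))).astype(np.uint8)
cv2.imwrite('pics/w9.png',im[:,:,::-1])
W=lambda P:N0+np.array(P)@A.T
print(project(m,W([[-.096,0,.032],[-.05,0,.032],[-.096,.046,.032],[-.096,0,.058],[-.072,.046,.023],[-.072,-.046,.023],[-.05,.011,.032],[-.12,0,.032]])).round(0).tolist())
n,l,st,c=cv2.connectedComponentsWithStats(mk);print([(st[i].tolist(),c[i].round().tolist()) for i in range(1,n) if st[i,4]>60])
# frame corner check in top picture
for n in('top','side'):
    cv2.imwrite(f'pics/{n}9.png',viewer.capture(n)[:,:,::-1])
a=cv2.imread('pics/side0.png')[:,:,::-1];b=cv2.imread('pics/side9.png')[:,:,::-1]
S=viewer.camera_model('side')
for q,nm in (((.725,.297,.023),'cup'),((.7026,.2503,.023),'cup'),((.697,.137,.028),'tin')):
    u,v=project(S,[q])[0].round().astype(int);print(nm,np.abs(a[v-6:v+7,u-6:u+7].astype(int)-b[v-6:v+7,u-6:u+7]).mean().round(1))
print('magnet',np.abs(a[315:360,305:360].astype(int)-b[315:360,305:360]).mean())
E
```

```text
in nest [-0.0867  0.      0.1499] rot [-0.019  -0.0102  0.0393] F [ 0.8  0.5 -0.6] gap 0.051 t 37.6
[[318.0, 212.0], [315.0, 162.0], [268.0, 214.0], [318.0, 222.0], [267.0, 186.0], [367.0, 182.0], [303.0, 162.0], [319.0, 236.0]]
[([606, 88, 18, 51, 526], [615.0, 112.0]), ([305, 154, 23, 79, 1407], [316.0, 192.0])]
cup 5.3
cup 5.3
tin 85.9
magnet 4.776161616161616
```

```bash
python3 - <<'E'
from h import *
import cv2
for f in('top0','top9','w9'):
    im=cv2.imread(f'pics/{f}.png');h=cv2.cvtColor(im,cv2.COLOR_BGR2HSV)
    mk=((h[:,:,0]>60)&(h[:,:,0]<85)&(h[:,:,1]>130)).astype(np.uint8)
    n,l,st,c=cv2.connectedComponentsWithStats(mk);i=[i for i in range(1,n) if st[i,4]>40];print(f,[(st[k,4].item(),c[k].round(1).tolist()) for k in i])
m=viewer.camera_model('wrist');m['fish']=1
print(project(m,[(.6976,.1374,.028)]))
a=cv2.imread('pics/top0.png');b=cv2.imread('pics/top9.png');d=np.abs(a.astype(int)-b).mean(2)
T=viewer.camera_model('top');
for nm,q in (('cup',(.7255,.2972,.046)),('cup',(.7026,.2503,.046))):
    u,v=project(T,[q])[0].round().astype(int);print(nm,d[v-4:v+5,u-4:u+5].mean())
print('tray',d[190:246,377:430].mean(), 'plate x', d.mean())
g=cv2.cvtColor(b,cv2.COLOR_BGR2GRAY);t=(d[190:246,377:430]>20).astype(np.uint8);ys,xs=np.nonzero(t)
if len(xs):c=np.c_[xs+377,ys+190];print(len(xs),backproj(T,[c.mean(0)],.02))
E
```

```text
top0 [(153, [293.8, 142.5])]
top9 [(155, [293.7, 142.5])]
w9 []
[[398.40590422  35.31560358]]
cup 2.0617283950617282
cup 2.024691358024692
tray 7.040992812219226 plate x 7.87157421875
454 [[ 0.46611083 -0.20530046  0.02      ]]
```

```bash
python3 -c "
from plant import sign_off; print(sign_off())"
```

```text
the job is handed in; nothing more can be done
None
```

I handed the job in at about 38 s: the welded bracket is in the tray, the plain bracket sits flat in the nest, the frame is shut and the turnbutton is locked at its stop. The cups, tin and magnet look unmoved in the before-and-after pictures.

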